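Set out a goldsmith's bench for doming a ring

ROBOT

A 6-joint arm with a two-finger parallel gripper is mounted at the origin on the work surface. World frame = base frame: x ahead of the robot, y to its left, z up, the work surface at z = 0. Lengths are in m, angles in rad, forces in N, time in s.
With the tool pointing down it reaches from about 0.25 to 0.775 m from the base axis. Payload 4 kg.
Tool frame: the origin (TCP) lies midway between the tips of the shut fingers; the grasp point (between the pads) lies 19 mm behind it; x points along the fingers, y is the direction in which the jaws open and shut, and the axes are right-handed (so a half turn about x gives the same grasp; the last joint's range is limited). The gripper opens to 85 mm and grips with 20 to 120 N. Pads are 22 mm wide; open, the fingers measure 114 mm over their backs; the gripper's body (76 mm by 85 mm) begins 54 mm behind the grasp point. The pads swing forward as they close: fully open they stand 13 mm farther back than shut.
Start: joints at [-1.308, 0.087, 1.371, -0, 1.684, -0.103], TCP at [0.197, -0.514, 0.231] pointing down, gripper open.
Joint ranges: [-3.1, 3.1], [-0.76, 2.03], [0.27, 2.55], [-1.08, 4.22], [0.17, 2.65], [-2.57, 2.57]. Speed limits (rad/s): [2.79, 2.79, 3.14, 3.14, 3.14, 3.14].

INTERFACE

Orientations are given as a unit quaternion [x, y, z, w].
In Python, from bench import bot, vision gives the robot as it stands.
- The arm moves only by the tool send_rows, never from a script. Its argument "rows" is a list of rows, each an object of numbers: "x", "y", "z": the shift along the world's x, y, z each as a share of 500 mm, from -1 to 1; "wx", "wy", "wz": the turn, a rotation vector about the world's x, y, z each as a share of 30 degrees, from -1 to 1; "hand": the opening, from -1 (shut) to 1 (fully open). In form: [{"x": .., "y": .., "z": .., "wx": .., "wy": .., "wz": .., "hand": ..}, ...]. A call has exactly 8 rows; each row is the pose to reach, as a shift and turn from the pose measured when the call began; what a row does not reach only later rows make up. A row lasts 1/8 s, in which the tool goes at most 62.5 mm and 10.7 degrees, less where a joint would pass 70% of its speed; a pose out of reach is approached as far as the arm can. A call with a number of a shift or a turn outside -1 to 1 is refused whole. A call with a gripper value outside its range is refused whole. The fingers move at their own pace and stop on an object; "squeeze" is the grip in N (left out, the last holds). Time passes only in rows, so rows that repeat a pose let the fingers close, or fill a call up. It gives the time, the measured TCP pose, the force and the opening at its end, in the units of the state.
- bot.observe(): the state, without advancing time (a new reading comes with each control period).
- vision.snapshot(name): name is "scene" or "top"; returns a dict with "color" (400x640x3 uint8, red, green, blue), "intrinsics" (3x3 intrinsics, pixels), "D" ([k1, k2, p1, p2, k3] as OpenCV has them; the pictures are not rectified), "view" (4x4, takes a point from world to camera coordinates). Camera axes: x right, y down, z forward; pixel columns grow to the right and rows downward; lengths in m; the calibration is good to about 2 mm. A picture is of the moment at which its call begins. There is no depth.
- bot.job_done(): hands the job in, once; it reports no verdict.
The state is a dict: "t": time; "q": joint angles; "qvel": joint speeds; "tau": joint torques, N m; "position": TCP position; "tcp_rot": TCP orientation; "contact_force": force on the tool from outside, world axes, zero at the start; "moment": the same for the moment, N m; "opening": opening from 0.0 (shut) to 1.0 (fully open).
Only numpy, scipy, OpenCV 4.12 (cv2) and the standard library are available. Lean on these libraries where they do the work, as an engineer would, in place of code of your own. Each camera call takes 0.05 s, during which the arm holds its last target.

TASK

Set out the bench for doming a ring: stand the brass dimpled cube, upright, on the middle of the steel block, and lay the silver ring flat on the middle of the cube's top. Stand the green-lidded jar on the bench beside the blue-striped edge of the steel block (to its right, seen from the robot), opposite the middle of that edge with a gap of about 35 mm, and lay the yellow-handled file on the bench along the red-striped edge of the white soldering board (the robot's side of it), parallel to that edge, centred on it and with a gap of about 35 mm. Leave the amber bottle, the punch stand and the blue dish where they are.

Things in the scene. Friction and masses are not known exactly. Their poses are not given: they have to be found in the camera images.
- steel_block: fixed steel bench block, 80 x 80 mm, 20 mm high, blue stripe on top along one edge; stands left or right, turned up to 17 deg. Origin: centre of its underside, on the bench; z up. The blue edge is its -y side, 40 mm from the centre, to the right seen from the robot. The jar's centre belongs 97 mm from the block's centre along the block's -y.
- solder_board: fixed white soldering board with small drawn holes, 70 mm (x) by 100 mm (y), 12 mm thick, red stripe on top along one long edge; left or right, turned up to 17 deg. Origin: centre of its underside, on the bench; z up. The red edge is its -x side, 35 mm from the centre, towards the robot. The file's mid-length belongs 81 mm from the board's centre along its -x.
- doming_cube: loose brass doming cube, 40 mm each way, 0.5 kg or so, with dark round dimples on its faces (drawn only; the faces are flat): one large and four small on the top, one large on each side. Origin: centre of its underside; z up; x and y square to its side faces.
- silver_ring: loose silver ring band lying flat, 34 mm outside and 25 mm inside diameter, 10 mm high, about 42 g. Origin: centre of its underside; z up along the ring's axis. Can be gripped across its outside.
- jar: loose upright white jar with a green lid, 44 mm diameter, 55 mm high, about 90 g. Origin: centre of its underside; z up.
- file: loose file lying flat, 140 mm long, about 60 g. Yellow handle 80 x 22 mm, 16 mm high; steel blade 60 x 12 mm, 4 mm thick, at half the handle's height. Origin: mid-length, on the underside of the handle; x along the file to the blade's tip, z up. The handle spans x = -70 to +10 mm, balance point near x = -18 mm. In the end the tip may point either way.
- amber_bottle: bystander, loose: amber glass bottle with a black cap, 48 mm diameter, 100 mm high. Origin: centre of its underside. Not to be moved.
- punch_stand: bystander, loose: wooden block 60 x 60 x 40 mm with four upright ball-ended steel punches, 91 mm high in all. Origin: centre of its underside. Not to be moved.
- dish: bystander, loose: small blue ceramic dish, 70 mm diameter, 22 mm high. Origin: centre of its underside. Not to be moved.
Not all that is in view belongs to the job. Several things have the shape of the doming_cube; the one meant has the colours described above.

How it is judged:
At the end, for the whole second after the job is handed in: Cube upright on block (centres within 12 mm), ring flat on cube (within 10 mm), jar upright beside blue edge and file flat along red edge (within 0.2 rad): gap 35 mm and centring each within 15 mm; all on their supports, released, at rest; bystanders within 25 mm of their starts, not tipped (horizontal distance between doming_cube and steel_block below 0.012 m and z of doming_cube in the frame of steel_block between 0.015 and 0.025 m and angle between each of doming_cube, jar's own z axis and vertical below 0.1 rad and horizontal distance between silver_ring and doming_cube below 0.01 m and z of silver_ring in the frame of doming_cube between 0.036 and 0.044 m and angle between each of silver_ring, file's own z axis and vertical below 0.12 rad and x of jar in the frame of steel_block between -0.015 and 0.015 m and y of jar in the frame of steel_block between -0.112 and -0.082 m and height (world z) of each of jar, file below 0.006 m and y of file in the frame of solder_board between -0.015 and 0.015 m and x of file in the frame of solder_board between -0.096 and -0.066 m and angle between the x axis of file and the y axis of solder_board, either way round below 0.2 rad and linear speed of each of doming_cube, silver_ring, jar, file below 0.02 m/s and angular speed of each of doming_cube, silver_ring, jar, file below 0.2 rad/s and distance of each of amber_bottle, punch_stand, dish from where it was at the start of the episode below 0.025 m); the robot touches nothing.
It fails at once if a bystander (amber bottle, punch stand or dish) is knocked over or pushed away (distance of any of amber_bottle, punch_stand, dish from where it was at the start of the episode above 0.025 m or angle between any of amber_bottle, punch_stand, dish's own z axis and vertical above 0.4 rad).
It also fails if it takes over 109 s, if anything falls off the work surface, if the arm or the gripper's body presses on something with over 40 N, if the wrist force passes 120 N, or if a joint passes its speed limit or range.

## Working session

There is one attempt and no reset: what is moved stays moved. The work goes in short steps, Python scripts to look and compute and a tool call to move; the robot and the scene stay as the last step left them, time stands still between calls to the robot, and variables do not carry over. Pictures are saved under pics/ and viewed, and the job is handed in when it is done.

Besides the shell and the picture viewer there is one more tool, called after "Call:" by a JSON object that holds its "api" and its "payload", one argument or row to a line. send_rows: Moves the arm, as the interface text tells. Its arguments: {"type":"object","properties":{"rows":{"type":"array","items":{"type":"object","properties":{"x":{"type":"number","minimum":-1,"maximum":1},"y":{"type":"number","minimum":-1,"maximum":1},"z":{"type":"number","minimum":-1,"maximum":1},"wx":{"type":"number","minimum":-1,"maximum":1},"wy":{"type":"number","minimum":-1,"maximum":1},"wz":{"type":"number","minimum":-1,"maximum":1},"hand":{"type":"number"}}}},"squeeze":{"type":"number"}},"required":["rows"]}

```bash
ls; mkdir -p pics; python3 - <<'E'
from bench import bot, vision
import cv2,pickle
print(bot.observe())
for n in("scene","top"):
    s=vision.snapshot(n); pickle.dump(s,open(n+".pkl","wb"))
    cv2.imwrite(f"pics/{n}0.png",s["color"][:,:,::-1]); print(n,s["intrinsics"],s["D"],s["view"])
E
```

```text
pics
{'t': 0.0, 'q': array([-1.30808102e+00,  8.79793689e-02,  1.37229690e+00,  3.37101815e-06,
        1.68359250e+00, -1.03097129e-01]), 'qvel': array([-0.00149714,  0.00120061, -0.0003659 , -0.00118622, -0.00071332,
       -0.00022111]), 'tau': array([-2.54237464e-03, -3.51866019e+01, -3.13279581e+01, -2.91563001e-04,
        1.08689247e-02,  3.39221413e-05]), 'position': array([ 0.1966052 , -0.51311668,  0.23010417]), 'tcp_rot': array([-0.69524825, -0.1294166 ,  0.6953742 , -0.12781208]), 'contact_force': array([ 0.15721473, -0.54149176, -0.14717827]), 'moment': array([ 0.00345635, -0.02131148, -0.00488493]), 'opening': 0.9992447875706547}
scene [[473.69167738   0.         324.8115626 ]
 [  0.         473.69167738 196.79277955]
 [  0.           0.           1.        ]] [-0.02252286  0.          0.          0.          0.        ] [[ 4.42866179e-01  8.96587557e-01  5.48800485e-04 -2.67074031e-01]
 [ 6.99527100e-01 -3.45145871e-01 -6.25728506e-01 -4.24745213e-01]
 [-5.60830976e-01  2.77497893e-01 -7.80040727e-01  1.71595714e+00]
 [ 0.00000000e+00  0.00000000e+00  0.00000000e+00  1.00000000e+00]]
top [[470.84305752   0.         321.39917588]
 [  0.         470.84305752 205.18561967]
 [  0.           0.           1.        ]] [0.00230621 0.         0.         0.         0.        ] [[-2.98480649e-02 -9.99498531e-01  1.05726153e-02  7.95232996e-04]
 [-9.96638520e-01  2.89519814e-02 -7.66383963e-02  6.61366086e-01]
 [ 7.62938663e-02 -1.28245835e-02 -9.97002897e-01  1.60457457e+00]
 [ 0.00000000e+00  0.00000000e+00  0.00000000e+00  1.00000000e+00]]
```

View pics/scene0.png

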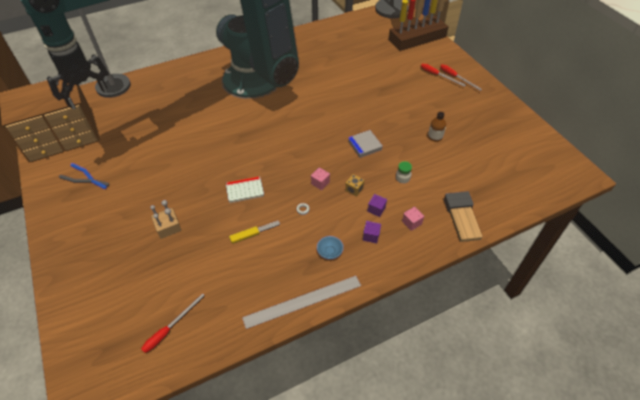

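View pics/top0.png

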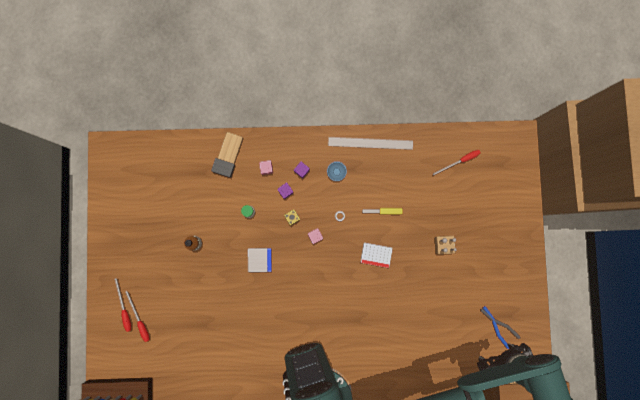

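The top view shows the steel block at (260,260), the board at (377,255), the jar at (248,212), the ring at (340,216), the file at (383,211), the dish at (337,172), the bottle at (194,243) and the punch stand at (446,245). Cube-shaped candidates are brass (292,217), pink (266,167), pink (315,236), purple (302,170) and purple (285,191). I choose the brass one and check it in a crop.

```bash
cat > h.py <<'E'
import cv2,pickle,numpy as np
def pix2w(s,uv,z):
    uv=np.array(uv,float).reshape(-1,1,2)
    n=cv2.undistortPoints(uv,s["intrinsics"],np.array(s["D"])).reshape(-1,2)
    V=np.array(s["view"]);R=V[:3,:3];c=-R.T@V[:3,3]
    d=np.c_[n,np.ones(len(n))]@R
    return c+d*((z-c[2])/d[:,2])[:,None]
def w2pix(s,P):
    V=np.array(s["view"]);r,_=cv2.Rodrigues(V[:3,:3])
    return cv2.projectPoints(np.array(P,float).reshape(-1,1,3),r,V[:3,3],s["intrinsics"],np.array(s["D"]))[0].reshape(-1,2)
def crop(s,u,v,w,h,k,fn):
    c=s["color"][v:v+h,u:u+w,::-1]
    c=cv2.resize(c,None,fx=k,fy=k,interpolation=cv2.INTER_CUBIC)
    for i in range(0,w,10):
        cv2.line(c,(i*k,0),(i*k,6 if i%50 else 14),(0,255,255),1)
        if i%20==0: cv2.putText(c,str(u+i),(i*k,24),0,.35,(255,255,255),1)
    for j in range(0,h,10):
        cv2.line(c,(0,j*k),(6,j*k),(0,255,255),1)
        if j%20==0: cv2.putText(c,str(v+j),(8,j*k+4),0,.35,(255,255,255),1)
    cv2.imwrite(fn,c)
E
python3 - <<'E'
from h import *
s=pickle.load(open("top.pkl","rb"))
crop(s,235,195,100,75,8,"pics/c1.png")
crop(s,325,195,100,75,8,"pics/c2.png")
s=pickle.load(open("scene.pkl","rb"))
crop(s,220,120,200,130,4,"pics/c3.png")
E
```

```text
(no output)
```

View pics/c1.png

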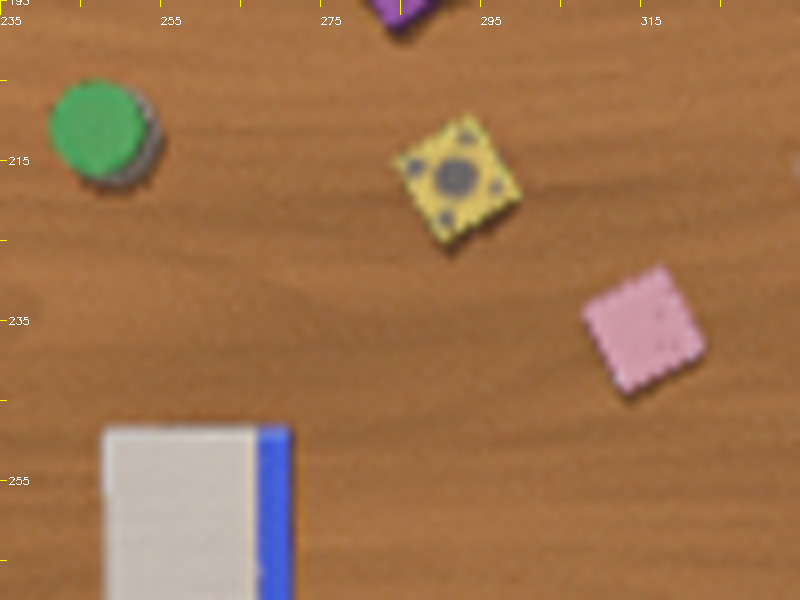

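View pics/c2.png

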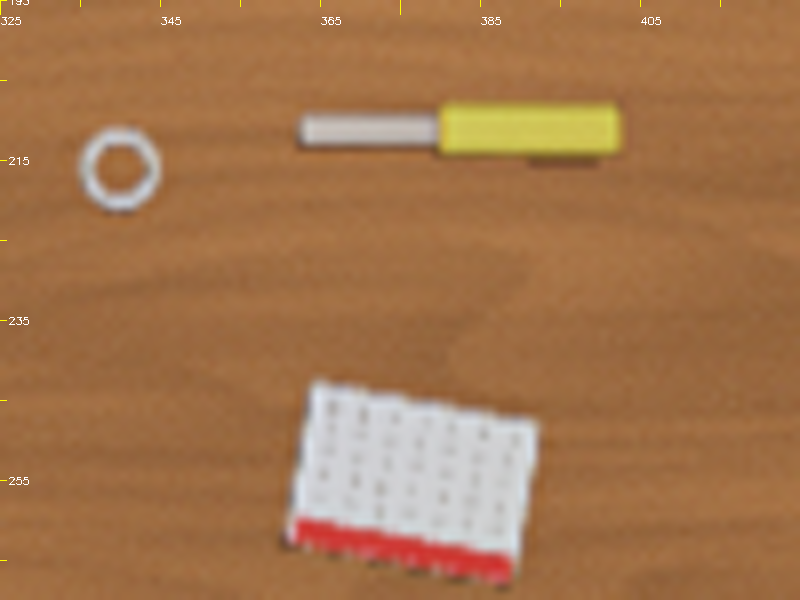

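View pics/c3.png

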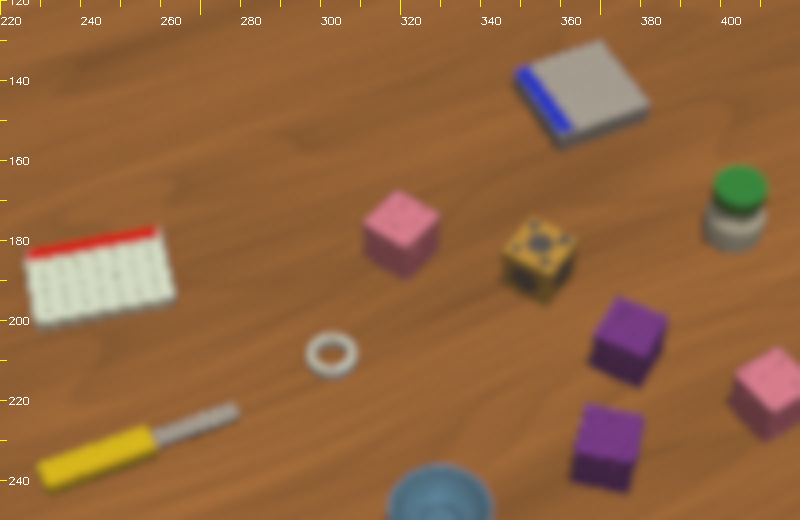

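The brass dimpled cube at (292,217) is confirmed by its five dark dimples. Next I need the block's lower part and the bystanders, then the poses.

```bash
python3 - <<'E'
from h import *
s=pickle.load(open("top.pkl","rb"))
crop(s,235,220,100,75,8,"pics/c4.png")
E
```

```text
(no output)
```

View pics/c4.png

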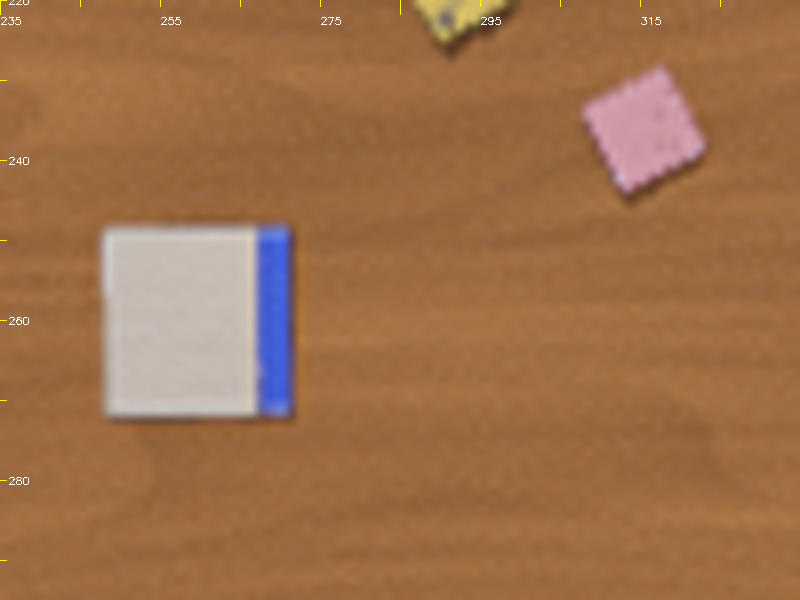

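```bash
cat > m.py <<'E'
from h import *
s=pickle.load(open("top.pkl","rb")); sc=pickle.load(open("scene.pkl","rb"))
def C(pts,u,v,k=8): return [(u+(a+.5)/k-.5, v+(b+.5)/k-.5) for a,b in pts]
def show(n,p):
    c=p.mean(0); e=np.linalg.norm(np.roll(p,-1,0)-p,axis=1)*1e3
    d=np.roll(p,-1,0)-p; an=np.degrees(np.arctan2(d[:,1],d[:,0]))
    print(n,"c",c.round(4),"edges",e.round(1),"ang",an.round(1))
show("block",pix2w(s,C([(104,227),(290,226),(292,415),(105,416)],235,220),.02))
show("cube",pix2w(s,C([(467,116),(521,196),(447,242),(396,160)],235,195),.04))
show("board",pix2w(s,C([(314,382),(538,420),(512,578),(290,540)],325,195),.012))
show("handle",pix2w(s,C([(440,104),(620,104),(620,153),(440,153)],325,195),.016))
show("bladetip-tail",pix2w(s,C([(301,130),(620,129)],325,195),.012))
print("jar",pix2w(s,C([(98,129)],235,195),.055),"ring",pix2w(s,C([(120,170)],325,195),.01))
K=lambda pts:C(pts,220,120,4)
print("SCENE")
show("block",pix2w(sc,K([(602,40),(650,103),(562,135),(517,70)]),.02))
show("cube",pix2w(sc,K([(534,217),(577,242),(546,273),(503,248)]),.04))
show("board",pix2w(sc,K([(25,257),(157,230),(175,297),(38,325)]),.012))
print("jar",pix2w(sc,K([(740,186)]),.055),"ring",pix2w(sc,K([(332,354)]),.008))
print("file ends",pix2w(sc,K([(238,408)]),.01),pix2w(sc,K([(43,475)]),.010))
for n,uv,z in (("dish",(337,172),.022),("bottle",(190,243),.1),("stand",(446,246),.04),("pinkN",(315.5,236),.04),("purple",(285,191),.04),("purple2",(302,170),.04)): print(n,pix2w(s,[uv],z))
E
python3 m.py
```

```text
block c [0.48   0.2003 0.02  ] edges [80.  80.8 80.1 80.7] ang [-91.4 179.4  88.6  -0.7]
cube c [0.6228 0.084  0.04  ] edges [41.4 37.2 41.4 35.7] ang [-147.6  120.3   30.4  -59.7]
board c [ 0.4851 -0.2038  0.012 ] edges [98.6 69.1 97.4 69. ] ang [-101.3  168.3   78.6  -10.8]
handle c [ 0.6358 -0.26    0.016 ] edges [78.5 21.4 78.5 21.4] ang [-91.7 177.5  88.3  -2.3]
bladetip-tail c [ 0.6365 -0.2303  0.012 ] edges [139.4 139.4] ang [-91.5  88.5]
jar [[0.64748121 0.23499733 0.055     ]] ring [[ 0.62325929 -0.08113073  0.01      ]]
SCENE
block c [0.4761 0.2048 0.02  ] edges [78.5 78.4 78.3 77.6] ang [ -1.3 -90.1 178.1  90.1]
cube c [0.6203 0.087  0.04  ] edges [38.4 37.4 37.9 37.8] ang [  25.1  -65.3 -154.3  115.5]
board c [ 0.4846 -0.2027  0.012 ] edges [98.3 66.8 99.1 66. ] ang [  79.2  -10.1 -101.2  169.2]
jar [[0.64611318 0.237594   0.055     ]] ring [[ 0.62120426 -0.07894351  0.008     ]]
file ends [[ 0.63656156 -0.15724581  0.01      ]] [[ 0.62973312 -0.29648209  0.01      ]]
dish [[ 0.77585648 -0.07660039  0.022     ]]
bottle [[0.54382922 0.41580442 0.1       ]]
stand [[ 0.50781571 -0.43989985  0.04      ]]
pinkN [[0.5551368  0.00478445 0.04      ]]
purple [[0.7124749  0.10506174 0.04      ]]
purple2 [[0.78358092 0.04475741 0.04      ]]
```

```bash
cat >> h.py <<'E'
from scipy.spatial.transform import Rotation as Ro
def st():
    from bench import bot
    o=bot.observe(); R=Ro.from_quat(o["tcp_rot"]).as_matrix()
    print("t",round(o["t"],2),"p",o["position"].round(4),"jawyaw",np.degrees(np.arctan2(R[1,1],R[0,1])).round(2),"xaxis",R[:,0].round(3),"F",o["contact_force"].round(1),"open",round(o["opening"],3),"q6",o["q"][5].round(2))
    return o
def go(x,y,z,yaw):
    o=st();R=Ro.from_quat(o["tcp_rot"]).as_matrix()
    j=np.degrees(np.arctan2(R[1,1],R[0,1]))
    d=(yaw-j+90)%180-90
    # full rotvec correcting tilt too
    a=np.radians(j+d); T=np.array([[0,0,-1],[np.cos(a),np.sin(a),0]]); X=T[0];Y=T[1];M=np.c_[X,Y,np.cross(X,Y)]
    rv=np.degrees((Ro.from_matrix(M)*Ro.from_matrix(R).inv()).as_rotvec())/30
    print("shift",((np.array([x,y,z])-o["position"])/.5).round(4),"rot",rv.round(4))
E
python3 -c "
from h import *
go(.634,-.249,.1,-1.5)"
```

```text
t 0.1 p [ 0.1966 -0.5132  0.2302] jawyaw -69.04 xaxis [-0.001  0.002 -1.   ] F [ 0.4 -0.1 -0.7] open 1.0 q6 -0.1
shift [ 0.8748  0.5283 -0.2604] rot [-0.0027 -0.0032  2.2513]
```

Call:
{"api": "send_rows", "payload": {
  "rows": [
    {"x": 0.05,"y": 0.04,"z": -0.01,"wz": 0.1,"hand": 0.4},
    {"x": 0.15,"y": 0.1,"z": -0.02,"wz": 0.25,"hand": 0.4},
    {"x": 0.27,"y": 0.17,"z": -0.03,"wz": 0.45,"hand": 0.4},
    {"x": 0.39,"y": 0.24,"z": -0.04,"wz": 0.65,"hand": 0.4},
    {"x": 0.5,"y": 0.31,"z": -0.05,"wz": 0.8,"hand": 0.4},
    {"x": 0.61,"y": 0.38,"z": -0.06,"wz": 0.95,"hand": 0.4},
    {"x": 0.72,"y": 0.44,"z": -0.06,"wz": 1,"hand": 0.4},
    {"x": 0.8,"y": 0.49,"z": -0.06,"wz": 1,"hand": 0.4}
  ]
}}

```text
validation failed for argument at $.ro...
```

```bash
python3 -c "
from h import *
go(.634,-.249,.04,-1.5)"
```

```text
t 0.1 p [ 0.1966 -0.5132  0.2302] jawyaw -69.04 xaxis [-0.001  0.002 -1.   ] F [ 0.4 -0.1 -0.7] open 1.0 q6 -0.1
shift [ 0.8748  0.5283 -0.3804] rot [-0.0027 -0.0032  2.2513]
```

Call:
{"api": "send_rows", "payload": {
  "rows": [
    {"x": 0.05,"y": 0.04,"z": -0.01,"wx": 0,"wy": 0,"wz": 0.1,"hand": 0.4},
    {"x": 0.15,"y": 0.1,"z": -0.02,"wx": 0,"wy": 0,"wz": 0.25,"hand": 0.4},
    {"x": 0.27,"y": 0.17,"z": -0.03,"wx": 0,"wy": 0,"wz": 0.45,"hand": 0.4},
    {"x": 0.39,"y": 0.24,"z": -0.04,"wx": 0,"wy": 0,"wz": 0.65,"hand": 0.4},
    {"x": 0.5,"y": 0.31,"z": -0.05,"wx": 0,"wy": 0,"wz": 0.8,"hand": 0.4},
    {"x": 0.61,"y": 0.38,"z": -0.06,"wx": 0,"wy": 0,"wz": 0.95,"hand": 0.4},
    {"x": 0.72,"y": 0.44,"z": -0.06,"wx": 0,"wy": 0,"wz": 1,"hand": 0.4},
    {"x": 0.8,"y": 0.49,"z": -0.06,"wx": 0,"wy": 0,"wz": 1,"hand": 0.4}
  ]
}}

```text
t: 1.1
position: [0.5938, -0.2693, 0.1993]
tcp_rot: [-0.638, -0.305, 0.639, -0.303]
contact_force: [-0.5, -0.9, 0.0]
opening: 0.698
```

```bash
python3 -c "
from h import *
go(.634,-.249,.04,-1.5)"
```

```text
t 1.1 p [ 0.5938 -0.2693  0.1993] jawyaw -39.04 xaxis [-0.003  0.002 -1.   ] F [-0.5 -0.9  0. ] open 0.698 q6 0.17
shift [ 0.0803  0.0406 -0.3187] rot [-0.0016 -0.0061  1.2513]
```

Call:
{"api": "send_rows", "payload": {
  "rows": [
    {"x": 0.02,"y": 0.01,"z": 0,"wx": 0,"wy": 0,"wz": 0.15,"hand": 0.2},
    {"x": 0.04,"y": 0.02,"z": -0.02,"wx": 0,"wy": 0,"wz": 0.35,"hand": 0.2},
    {"x": 0.06,"y": 0.03,"z": -0.05,"wx": 0,"wy": 0,"wz": 0.6,"hand": 0.2},
    {"x": 0.08,"y": 0.04,"z": -0.09,"wx": 0,"wy": 0,"wz": 0.8,"hand": 0.2},
    {"x": 0.08,"y": 0.04,"z": -0.14,"wx": 0,"wy": 0,"wz": 0.95,"hand": 0.2},
    {"x": 0.08,"y": 0.04,"z": -0.19,"wx": 0,"wy": 0,"wz": 1,"hand": 0.2},
    {"x": 0.08,"y": 0.04,"z": -0.22,"wx": 0,"wy": 0,"wz": 1,"hand": 0.2},
    {"x": 0.08,"y": 0.04,"z": -0.24,"wx": 0,"wy": 0,"wz": 1,"hand": 0.2}
  ]
}}

```text
t: 2.1
position: [0.6335, -0.2492, 0.0781]
tcp_rot: [-0.537, -0.46, 0.539, -0.458]
contact_force: [0.0, -0.5, -0.0]
opening: 0.602
```

```bash
python3 -c "
from h import *
go(.634,-.249,.005,-1.5)"
```

```text
t 2.1 p [ 0.6335 -0.2492  0.0781] jawyaw -9.06 xaxis [-0.004  0.001 -1.   ] F [ 0.  -0.5 -0. ] open 0.602 q6 -0.3
shift [ 0.001   0.0004 -0.1462] rot [-0.0009 -0.0086  0.252 ]
```

Call:
{"api": "send_rows", "payload": {
  "rows": [
    {"x": 0,"y": 0,"z": -0.03,"wx": 0,"wy": 0,"wz": 0.15,"hand": 0.2},
    {"x": 0,"y": 0,"z": -0.07,"wx": 0,"wy": 0,"wz": 0.25,"hand": 0.2},
    {"x": 0,"y": 0,"z": -0.11,"wx": 0,"wy": -0.01,"wz": 0.25,"hand": 0.2},
    {"x": 0,"y": 0,"z": -0.14,"wx": 0,"wy": -0.01,"wz": 0.25,"hand": 0.2},
    {"x": 0,"y": 0,"z": -0.148,"wx": 0,"wy": -0.01,"wz": 0.25,"hand": 0.2},
    {"x": 0,"y": 0,"z": -0.148,"wx": 0,"wy": -0.01,"wz": 0.25,"hand": -0.8},
    {"x": 0,"y": 0,"z": -0.148,"wx": 0,"wy": -0.01,"wz": 0.25,"hand": -0.8},
    {"x": 0,"y": 0,"z": -0.148,"wx": 0,"wy": -0.01,"wz": 0.25,"hand": -0.8}
  ],
  "squeeze": 40
}}

```text
t: 3.1
position: [0.6343, -0.2496, 0.0054]
tcp_rot: [0.507, 0.492, -0.506, 0.494]
contact_force: [-0.3, 0.9, 1.3]
opening: 0.244
```

```bash
python3 -c "
from h import *
go(.4017,-.207,.1,-11)"
```

```text
t 3.1 p [ 0.6343 -0.2496  0.0054] jawyaw -1.56 xaxis [ 0.003 -0.001 -1.   ] F [-0.3  0.9  1.3] open 0.244 q6 -0.43
shift [-0.4652  0.0851  0.1891] rot [ 0.0015  0.0054 -0.3146]
```

Call:
{"api": "send_rows", "payload": {
  "rows": [
    {"x": 0,"y": 0,"z": 0.03,"wx": 0,"wy": 0,"wz": 0,"hand": -0.8},
    {"x": 0,"y": 0,"z": 0.1,"wx": 0,"wy": 0,"wz": 0,"hand": -0.8},
    {"x": -0.06,"y": 0.01,"z": 0.16,"wx": 0,"wy": 0,"wz": -0.05,"hand": -0.8},
    {"x": -0.15,"y": 0.03,"z": 0.18,"wx": 0,"wy": 0,"wz": -0.12,"hand": -0.8},
    {"x": -0.25,"y": 0.05,"z": 0.18,"wx": 0,"wy": 0,"wz": -0.2,"hand": -0.8},
    {"x": -0.35,"y": 0.07,"z": 0.17,"wx": 0,"wy": 0,"wz": -0.28,"hand": -0.8},
    {"x": -0.43,"y": 0.08,"z": 0.15,"wx": 0,"wy": 0,"wz": -0.32,"hand": -0.8},
    {"x": -0.465,"y": 0.085,"z": 0.12,"wx": 0,"wy": 0,"wz": -0.32,"hand": -0.8}
  ]
}}

```text
t: 4.1
position: [0.4005, -0.207, 0.0667]
tcp_rot: [0.547, 0.447, -0.546, 0.451]
contact_force: [0.5, -0.5, -0.3]
opening: 0.247
```

```bash
python3 -c "
from h import *
go(.4017,-.207,.006,-11)"
```

```text
t 4.1 p [ 0.4005 -0.207   0.0667] jawyaw -11.2 xaxis [ 0.005 -0.003 -1.   ] F [ 0.5 -0.5 -0.3] open 0.247 q6 -0.41
shift [ 0.0024 -0.     -0.1215] rot [0.0051 0.0091 0.0068]
```

Call:
{"api": "send_rows", "payload": {
  "rows": [
    {"x": 0.002,"y": 0,"z": -0.04,"wx": 0,"wy": 0.01,"wz": 0,"hand": -0.8},
    {"x": 0.002,"y": 0,"z": -0.08,"wx": 0,"wy": 0.01,"wz": 0,"hand": -0.8},
    {"x": 0.002,"y": 0,"z": -0.11,"wx": 0,"wy": 0.01,"wz": 0,"hand": -0.8},
    {"x": 0.002,"y": 0,"z": -0.121,"wx": 0,"wy": 0.01,"wz": 0,"hand": -0.8},
    {"x": 0.002,"y": 0,"z": -0.121,"wx": 0,"wy": 0.01,"wz": 0,"hand": -0.8},
    {"x": 0.002,"y": 0,"z": -0.121,"wx": 0,"wy": 0.01,"wz": 0,"hand": 0.0},
    {"x": 0.002,"y": 0,"z": -0.121,"wx": 0,"wy": 0.01,"wz": 0,"hand": 0.0},
    {"x": 0.002,"y": 0,"z": -0.1,"wx": 0,"wy": 0.01,"wz": 0,"hand": 0.0}
  ]
}}

```text
t: 5.1
position: [0.401, -0.2067, 0.0167]
tcp_rot: [-0.546, -0.449, 0.547, -0.449]
contact_force: [-0.4, 0.0, 0.1]
opening: 0.496
```

```bash
python3 -c "
from h import *
go(.622,.085,.15,-60)"
```

```text
t 5.1 p [ 0.401  -0.2067  0.0167] jawyaw -11.2 xaxis [-0.002 -0.002 -1.   ] F [-0.4  0.   0.1] open 0.496 q6 -0.4
shift [0.4419 0.5833 0.2665] rot [ 0.0019 -0.0046 -1.6266]
```

Call:
{"api": "send_rows", "payload": {
  "rows": [
    {"x": 0,"y": 0,"z": 0.06,"wx": 0,"wy": 0,"wz": 0,"hand": 0.2},
    {"x": 0.01,"y": 0.02,"z": 0.16,"wx": 0,"wy": 0,"wz": -0.1,"hand": 0.4},
    {"x": 0.06,"y": 0.08,"z": 0.24,"wx": 0,"wy": 0,"wz": -0.25,"hand": 0.4},
    {"x": 0.13,"y": 0.17,"z": 0.26,"wx": 0,"wy": 0,"wz": -0.45,"hand": 0.4},
    {"x": 0.2,"y": 0.26,"z": 0.26,"wx": 0,"wy": 0,"wz": -0.65,"hand": 0.4},
    {"x": 0.27,"y": 0.36,"z": 0.26,"wx": 0,"wy": 0,"wz": -0.85,"hand": 0.4},
    {"x": 0.34,"y": 0.45,"z": 0.26,"wx": 0,"wy": 0,"wz": -1,"hand": 0.4},
    {"x": 0.4,"y": 0.53,"z": 0.25,"wx": 0,"wy": 0,"wz": -1,"hand": 0.4}
  ]
}}

```text
t: 6.1
position: [0.6027, 0.0603, 0.1434]
tcp_rot: [0.644, 0.292, -0.644, 0.293]
contact_force: [-0.5, -0.6, 0.2]
opening: 0.7
```

```bash
python3 - <<'E'
from h import *
from bench import vision
go(.622,.085,.01,-60)
s=vision.snapshot("top"); pickle.dump(s,open("t2.pkl","wb"))
crop(s,325,220,100,75,8,"pics/d1.png"); crop(s,220,120,130,97,6,"pics/d2.png")
E
```

```text
t 6.1 p [0.6027 0.0603 0.1434] jawyaw -41.18 xaxis [ 0.    -0.001 -1.   ] F [-0.5 -0.6  0.2] open 0.7 q6 0.73
shift [ 0.0387  0.0495 -0.2668] rot [ 1.700e-03  5.000e-04 -6.273e-01]
```

View pics/d1.png

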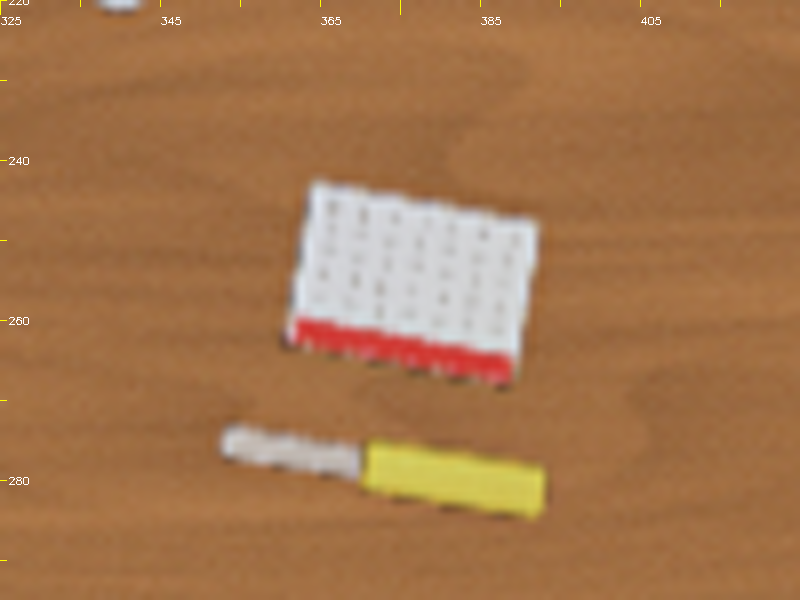

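```bash
python3 - <<'E'
from h import *
s=pickle.load(open("t2.pkl","rb"))
C=lambda pts:[(325+(a+.5)/8-.5,220+(b+.5)/8-.5) for a,b in pts]
p=pix2w(s,C([(222,441),(545,492)]),.012); m=p.mean(0); d=p[0]-p[1]
b=np.array([.485,-.2035]);a=np.radians(-11)
e=m[:2]-b
print(p,m,np.degrees(np.arctan2(d[1],d[0])),"board frame",e@[np.cos(a),np.sin(a)],e@[-np.sin(a),np.cos(a)])
E
```

```text
[[ 0.4184161  -0.11837857  0.012     ]
 [ 0.39234664 -0.2570514   0.012     ]] [ 0.40538137 -0.18771498  0.012     ] 79.35308326990727 board frame -0.08116773536910013 0.0003030491704677594
```

Call:
{"api": "send_rows", "payload": {
  "rows": [
    {"x": 0.01,"y": 0.01,"z": 0,"wx": 0,"wy": 0,"wz": -0.1,"hand": 0.4},
    {"x": 0.025,"y": 0.03,"z": 0,"wx": 0,"wy": 0,"wz": -0.3,"hand": 0.4},
    {"x": 0.039,"y": 0.049,"z": -0.01,"wx": 0,"wy": 0,"wz": -0.5,"hand": 0.4},
    {"x": 0.039,"y": 0.049,"z": -0.05,"wx": 0,"wy": 0,"wz": -0.63,"hand": 0.4},
    {"x": 0.039,"y": 0.049,"z": -0.09,"wx": 0,"wy": 0,"wz": -0.63,"hand": 0.4},
    {"x": 0.039,"y": 0.049,"z": -0.12,"wx": 0,"wy": 0,"wz": -0.63,"hand": 0.4},
    {"x": 0.039,"y": 0.049,"z": -0.13,"wx": 0,"wy": 0,"wz": -0.63,"hand": 0.4},
    {"x": 0.039,"y": 0.049,"z": -0.13,"wx": 0,"wy": 0,"wz": -0.63,"hand": 0.4}
  ]
}}

```text
t: 7.15
position: [0.6241, 0.0898, 0.0762]
tcp_rot: [0.684, 0.185, -0.682, 0.183]
contact_force: [-0.5, -0.5, 0.2]
opening: 0.7
```

```bash
python3 - <<'E'
from h import *
from bench import vision
go(.622,.085,.01,-60)
s=vision.snapshot("scene"); pickle.dump(s,open("s2.pkl","wb"))
crop(s,300,130,130,97,6,"pics/d2.png")
E
```

```text
t 7.15 p [0.6241 0.0898 0.0762] jawyaw -59.82 xaxis [ 0.002  0.004 -1.   ] F [-0.5 -0.5  0.2] open 0.7 q6 1.09
shift [-0.0043 -0.0096 -0.1324] rot [-0.0073  0.0039 -0.006 ]
```

View pics/d2.png

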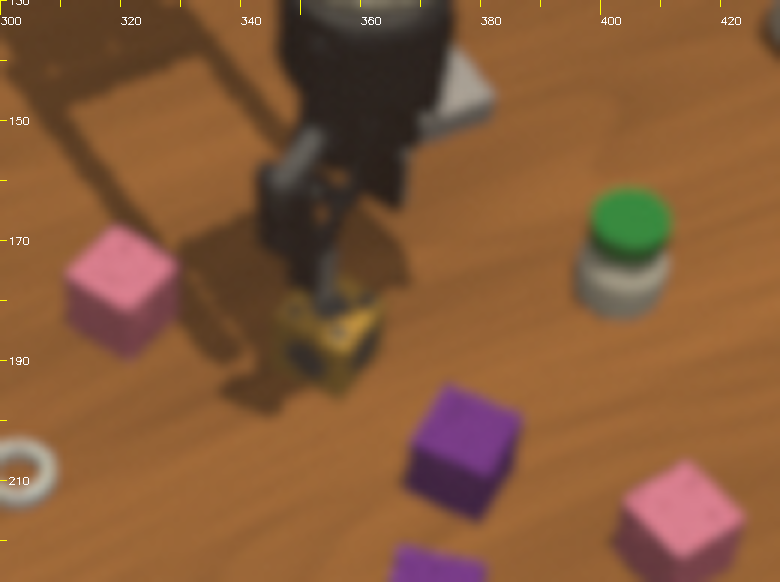

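Call:
{"api": "send_rows", "payload": {
  "rows": [
    {"x": -0.004,"y": -0.01,"z": 0,"wx": 0,"wy": 0,"wz": 0,"hand": 0.4},
    {"x": -0.004,"y": -0.01,"z": -0.03,"wx": 0,"wy": 0,"wz": 0,"hand": 0.4},
    {"x": -0.004,"y": -0.01,"z": -0.08,"wx": 0,"wy": 0,"wz": 0,"hand": 0.4},
    {"x": -0.004,"y": -0.01,"z": -0.12,"wx": 0,"wy": 0,"wz": 0,"hand": 0.4},
    {"x": -0.004,"y": -0.01,"z": -0.132,"wx": 0,"wy": 0,"wz": 0,"hand": 0.4},
    {"x": -0.004,"y": -0.01,"z": -0.132,"wx": 0,"wy": 0,"wz": 0,"hand": 0},
    {"x": -0.004,"y": -0.01,"z": -0.132,"wx": 0,"wy": 0,"wz": 0,"hand": -0.4},
    {"x": -0.004,"y": -0.01,"z": -0.132,"wx": 0,"wy": 0,"wz": 0,"hand": -0.4}
  ],
  "squeeze": 60
}}

```text
t: 8.2
position: [0.6228, 0.0849, 0.0112]
tcp_rot: [0.684, 0.185, -0.681, 0.183]
contact_force: [1.0, 0.5, -2.5]
opening: 0.455
```

```bash
python3 -c "
from h import *
go(.479,.202,.08,-60)"
```

```text
t 8.2 p [0.6228 0.0849 0.0112] jawyaw -59.82 xaxis [ 0.004  0.004 -1.   ] F [ 1.   0.5 -2.5] open 0.455 q6 1.09
shift [-0.2875  0.2342  0.1376] rot [-0.0075  0.0075 -0.006 ]
```

Call:
{"api": "send_rows", "payload": {
  "rows": [
    {"x": 0,"y": 0,"z": 0.03,"wx": 0,"wy": 0,"wz": 0,"hand": -0.4},
    {"x": 0,"y": 0,"z": 0.1,"wx": 0,"wy": 0,"wz": 0,"hand": -0.4},
    {"x": -0.03,"y": 0.02,"z": 0.16,"wx": 0,"wy": 0,"wz": 0,"hand": -0.4},
    {"x": -0.09,"y": 0.07,"z": 0.19,"wx": 0,"wy": 0,"wz": 0,"hand": -0.4},
    {"x": -0.16,"y": 0.13,"z": 0.19,"wx": 0,"wy": 0,"wz": 0,"hand": -0.4},
    {"x": -0.23,"y": 0.19,"z": 0.18,"wx": 0,"wy": 0,"wz": 0,"hand": -0.4},
    {"x": -0.28,"y": 0.23,"z": 0.16,"wx": 0,"wy": 0,"wz": 0,"hand": -0.4},
    {"x": -0.288,"y": 0.234,"z": 0.14,"wx": 0,"wy": 0,"wz": 0,"hand": -0.4}
  ]
}}

```text
t: 9.2
position: [0.4772, 0.2032, 0.0818]
tcp_rot: [0.684, 0.186, -0.681, 0.184]
contact_force: [0.6, -0.5, -5.0]
opening: 0.457
```

```bash
python3 - <<'E'
from h import *
from bench import vision
s=vision.snapshot("scene"); pickle.dump(s,open("s3.pkl","wb"))
go(.479,.202,.0325,-60)
crop(s,300,100,130,97,6,"pics/d3.png")
E
```

```text
t 9.25 p [0.4767 0.2024 0.08  ] jawyaw -59.71 xaxis [ 0.002  0.003 -1.   ] F [-0.8  1.1 -6.1] open 0.458 q6 1.33
shift [ 0.0045 -0.0008 -0.0951] rot [-0.0064  0.0036 -0.0097]
```

View pics/d3.png

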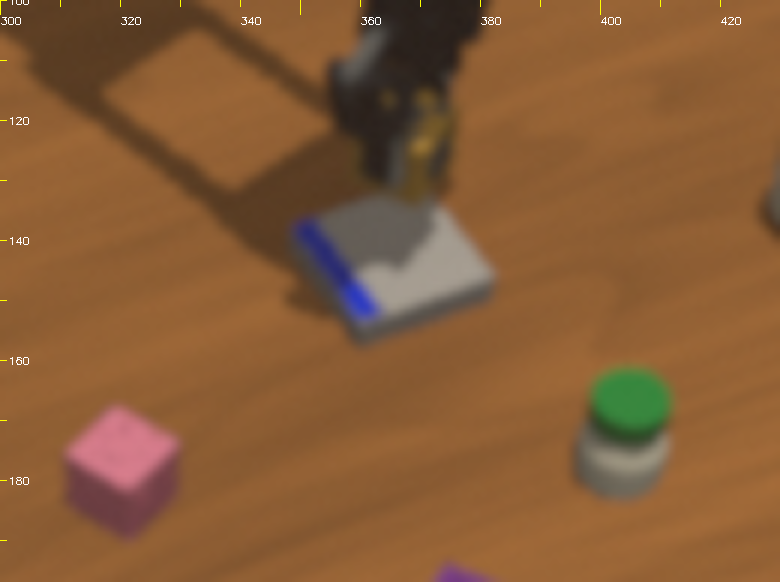

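Call:
{"api": "send_rows", "payload": {
  "rows": [
    {"x": 0.004,"y": 0,"z": -0.03,"wx": 0,"wy": 0,"wz": 0,"hand": -0.4},
    {"x": 0.004,"y": 0,"z": -0.06,"wx": 0,"wy": 0,"wz": 0,"hand": -0.4},
    {"x": 0.004,"y": 0,"z": -0.085,"wx": 0,"wy": 0,"wz": 0,"hand": -0.4},
    {"x": 0.004,"y": 0,"z": -0.094,"wx": 0,"wy": 0,"wz": 0,"hand": -0.4},
    {"x": 0.004,"y": 0,"z": -0.097,"wx": 0,"wy": 0,"wz": 0,"hand": -0.4},
    {"x": 0.004,"y": 0,"z": -0.097,"wx": 0,"wy": 0,"wz": 0,"hand": -0.4},
    {"x": 0.004,"y": 0,"z": -0.097,"wx": 0,"wy": 0,"wz": 0,"hand": 0.3},
    {"x": 0.004,"y": 0,"z": -0.097,"wx": 0,"wy": 0,"wz": 0,"hand": 0.3}
  ]
}}

```text
t: 10.25
position: [0.48, 0.2028, 0.0331]
tcp_rot: [0.685, 0.186, -0.68, 0.184]
contact_force: [0.9, -0.2, -0.3]
opening: 0.651
```

```bash
python3 -c "
from h import *
go(.622,-.080,.08,0)"
```

```text
t 10.25 p [0.48   0.2028 0.0331] jawyaw -59.7 xaxis [ 0.005  0.004 -1.   ] F [ 0.9 -0.2 -0.3] open 0.651 q6 1.33
shift [ 0.284  -0.5656  0.0937] rot [-0.0126  0.0047  1.99  ]
```

Call:
{"api": "send_rows", "payload": {
  "rows": [
    {"x": 0,"y": 0,"z": 0.04,"wx": 0,"wy": 0,"wz": 0,"hand": 0.3},
    {"x": 0,"y": 0,"z": 0.12,"wx": 0,"wy": 0,"wz": 0.05,"hand": 0.3},
    {"x": 0.03,"y": -0.06,"z": 0.19,"wx": 0,"wy": 0,"wz": 0.2,"hand": 0.2},
    {"x": 0.08,"y": -0.15,"z": 0.22,"wx": 0,"wy": 0,"wz": 0.4,"hand": 0.1},
    {"x": 0.13,"y": -0.25,"z": 0.22,"wx": 0,"wy": 0,"wz": 0.6,"hand": 0.1},
    {"x": 0.18,"y": -0.36,"z": 0.22,"wx": 0,"wy": 0,"wz": 0.8,"hand": 0.1},
    {"x": 0.24,"y": -0.47,"z": 0.2,"wx": 0,"wy": 0,"wz": 0.95,"hand": 0.1},
    {"x": 0.28,"y": -0.56,"z": 0.18,"wx": 0,"wy": 0,"wz": 1,"hand": 0.1}
  ]
}}

```text
t: 11.25
position: [0.6216, -0.0796, 0.1242]
tcp_rot: [0.614, 0.356, -0.609, 0.354]
contact_force: [0.4, 1.0, 0.3]
opening: 0.548
```

```bash
python3 - <<'E'
from h import *
from bench import vision
s=vision.snapshot("top"); pickle.dump(s,open("t4.pkl","wb"))
s2=vision.snapshot("scene"); pickle.dump(s2,open("s4.pkl","wb"))
go(.6225,-.080,.03,0)
crop(s,235,220,100,75,8,"pics/e1.png")
crop(s2,300,90,130,97,6,"pics/e2.png")
E
```

```text
t 11.35 p [ 0.621  -0.0823  0.122 ] jawyaw -30.02 xaxis [ 0.002  0.004 -1.   ] F [-1.   0.6 -0.4] open 0.55 q6 0.3
shift [ 0.0031  0.0047 -0.1839] rot [-0.0088  0.0014  1.0008]
```

View pics/e1.png

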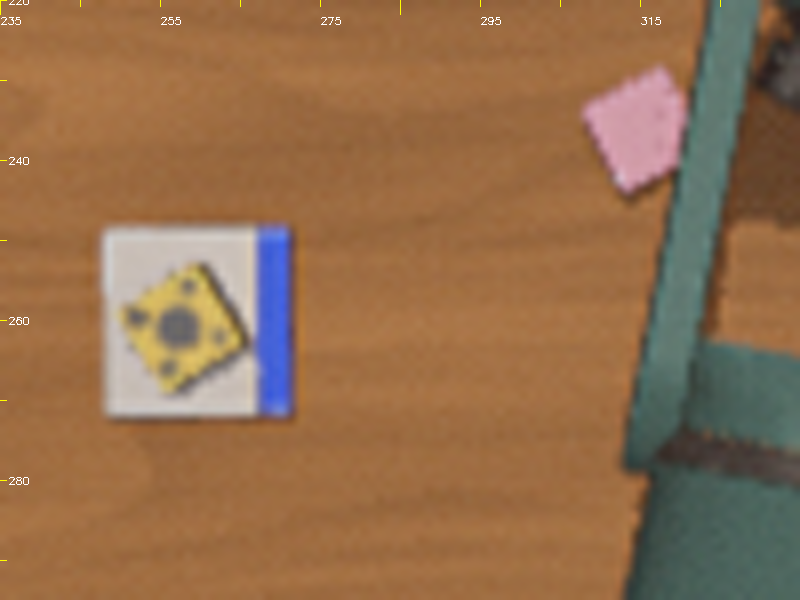

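View pics/e2.png

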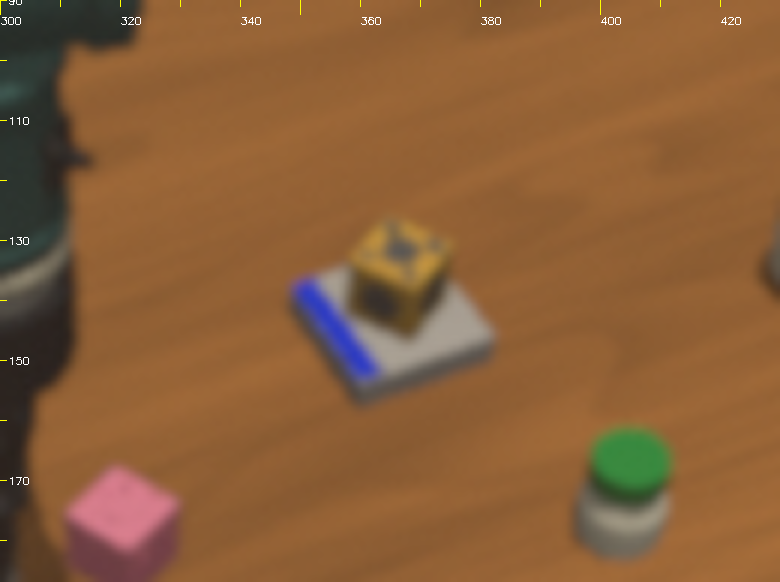

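```bash
python3 - <<'E'
from h import *
s=pickle.load(open("t4.pkl","rb"));s2=pickle.load(open("s4.pkl","rb"))
C=lambda pts,u,v,k:[(u+(a+.5)/k-.5,v+(b+.5)/k-.5) for a,b in pts]
print(pix2w(s,C([(203,264),(248,343),(176,394),(121,314)],235,220,8),.06).mean(0),pix2w(s,C([(178,327)],235,220,8),.06),pix2w(s2,C([(401,250)],300,90,6),.06))
E
```

```text
[0.47821327 0.2000164  0.06      ] [[0.47903759 0.2037697  0.06      ]] [[0.47385355 0.20697696 0.06      ]]
```

Call:
{"api": "send_rows", "payload": {
  "rows": [
    {"x": 0.003,"y": 0.005,"z": 0,"wx": 0,"wy": 0,"wz": 0.15,"hand": 0.1},
    {"x": 0.003,"y": 0.005,"z": -0.03,"wx": 0,"wy": 0,"wz": 0.35,"hand": 0.1},
    {"x": 0.003,"y": 0.005,"z": -0.06,"wx": 0,"wy": 0,"wz": 0.6,"hand": 0.1},
    {"x": 0.003,"y": 0.005,"z": -0.1,"wx": 0,"wy": 0,"wz": 0.8,"hand": 0.1},
    {"x": 0.003,"y": 0.005,"z": -0.14,"wx": 0,"wy": 0,"wz": 0.95,"hand": 0.1},
    {"x": 0.003,"y": 0.005,"z": -0.17,"wx": 0,"wy": 0,"wz": 1,"hand": 0.1},
    {"x": 0.003,"y": 0.005,"z": -0.18,"wx": 0,"wy": 0,"wz": 1,"hand": 0.1},
    {"x": 0.003,"y": 0.005,"z": -0.18,"wx": 0,"wy": 0,"wz": 1,"hand": 0.1}
  ]
}}

```text
t: 12.35
position: [0.6226, -0.0797, 0.0322]
tcp_rot: [0.501, 0.501, -0.499, 0.499]
contact_force: [-0.4, -0.1, -0.1]
opening: 0.55
```

```bash
python3 -c "
from h import *
go(.6225,-.080,.003,0)"
```

```text
t 12.35 p [ 0.6226 -0.0797  0.0322] jawyaw -0.05 xaxis [-0.     0.005 -1.   ] F [-0.4 -0.1 -0.1] open 0.55 q6 -0.22
shift [-0.0002 -0.0006 -0.0584] rot [-0.0087 -0.0004  0.0016]
```

Call:
{"api": "send_rows", "payload": {
  "rows": [
    {"x": 0,"y": 0,"z": -0.02,"wx": -0.009,"wy": 0,"wz": 0,"hand": 0.1},
    {"x": 0,"y": 0,"z": -0.045,"wx": -0.009,"wy": 0,"wz": 0,"hand": 0.1},
    {"x": 0,"y": 0,"z": -0.058,"wx": -0.009,"wy": 0,"wz": 0,"hand": 0.1},
    {"x": 0,"y": 0,"z": -0.058,"wx": -0.009,"wy": 0,"wz": 0,"hand": 0.1},
    {"x": 0,"y": 0,"z": -0.058,"wx": -0.009,"wy": 0,"wz": 0,"hand": -0.3},
    {"x": 0,"y": 0,"z": -0.058,"wx": -0.009,"wy": 0,"wz": 0,"hand": -0.6},
    {"x": 0,"y": 0,"z": -0.058,"wx": -0.009,"wy": 0,"wz": 0,"hand": -0.6},
    {"x": 0,"y": 0,"z": -0.058,"wx": -0.009,"wy": 0,"wz": 0,"hand": -0.6}
  ],
  "squeeze": 30
}}

```text
t: 13.35
position: [0.6228, -0.0797, 0.0035]
tcp_rot: [0.5, 0.5, -0.5, 0.5]
contact_force: [-0.0, 0.2, 0.7]
opening: 0.372
```

```bash
python3 -c "
from h import *
go(.479,.203,.12,0)"
```

```text
t 13.35 p [ 0.6228 -0.0797  0.0035] jawyaw -0.05 xaxis [ 0. -0. -1.] F [-0.   0.2  0.7] open 0.372 q6 -0.22
shift [-0.2876  0.5655  0.233 ] rot [0.0005 0.0007 0.0018]
```

Call:
{"api": "send_rows", "payload": {
  "rows": [
    {"x": 0,"y": 0,"z": 0.03,"wx": 0,"wy": 0,"wz": 0,"hand": -0.6},
    {"x": 0,"y": 0,"z": 0.1,"wx": 0,"wy": 0,"wz": 0,"hand": -0.6},
    {"x": 0,"y": 0,"z": 0.18,"wx": 0,"wy": 0,"wz": 0,"hand": -0.6},
    {"x": -0.02,"y": 0.04,"z": 0.23,"wx": 0,"wy": 0,"wz": 0,"hand": -0.6},
    {"x": -0.06,"y": 0.12,"z": 0.24,"wx": 0,"wy": 0,"wz": 0,"hand": -0.6},
    {"x": -0.11,"y": 0.22,"z": 0.24,"wx": 0,"wy": 0,"wz": 0,"hand": -0.6},
    {"x": -0.16,"y": 0.32,"z": 0.24,"wx": 0,"wy": 0,"wz": 0,"hand": -0.6},
    {"x": -0.21,"y": 0.42,"z": 0.24,"wx": 0,"wy": 0,"wz": 0,"hand": -0.6}
  ]
}}

```text
t: 14.35
position: [0.5172, 0.1317, 0.125]
tcp_rot: [0.501, 0.499, -0.5, 0.5]
contact_force: [0.2, -0.1, 0.4]
opening: 0.374
```

```bash
python3 - <<'E'
from h import *
from bench import vision
s=vision.snapshot("scene"); pickle.dump(s,open("s5.pkl","wb"))
go(.479,.203,.085,0)
crop(s,290,90,130,97,6,"pics/f1.png")
E
```

```text
t 14.4 p [0.5136 0.1379 0.1249] jawyaw 0.25 xaxis [-0.001  0.006 -1.   ] F [-2.8  4.  -1. ] open 0.371 q6 0.15
shift [-0.0692  0.1301 -0.0797] rot [-0.0121 -0.0028 -0.0084]
```

View pics/f1.png

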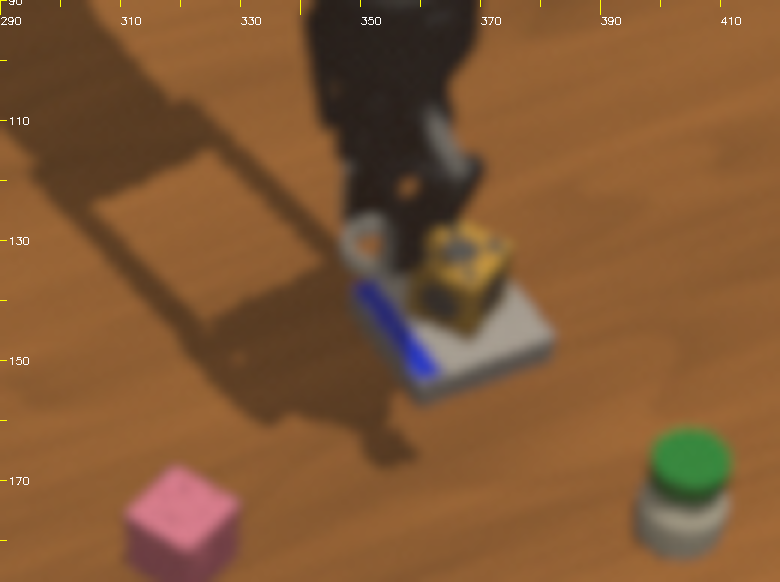

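```bash
python3 - <<'E'
from h import *
s=pickle.load(open("s5.pkl","rb"))
crop(s,335,115,50,37,16,"pics/f2.png")
from bench import vision
s=vision.snapshot("top"); pickle.dump(s,open("t5.pkl","wb"))
crop(s,235,220,100,75,8,"pics/f3.png")
o=st()
print("TCP pix",w2pix(pickle.load(open("s5.pkl","rb")),o["position"]),w2pix(s,o["position"]))
E
```

```text
t 14.45 p [0.5155 0.1348 0.1249] jawyaw 0.31 xaxis [ 0.001  0.002 -1.   ] F [ 0.5 -0.5 -0.4] open 0.374 q6 0.14
TCP pix [[353.25893681 131.39809317]] [[275.49132719 249.21575699]]
```

View pics/f2.png

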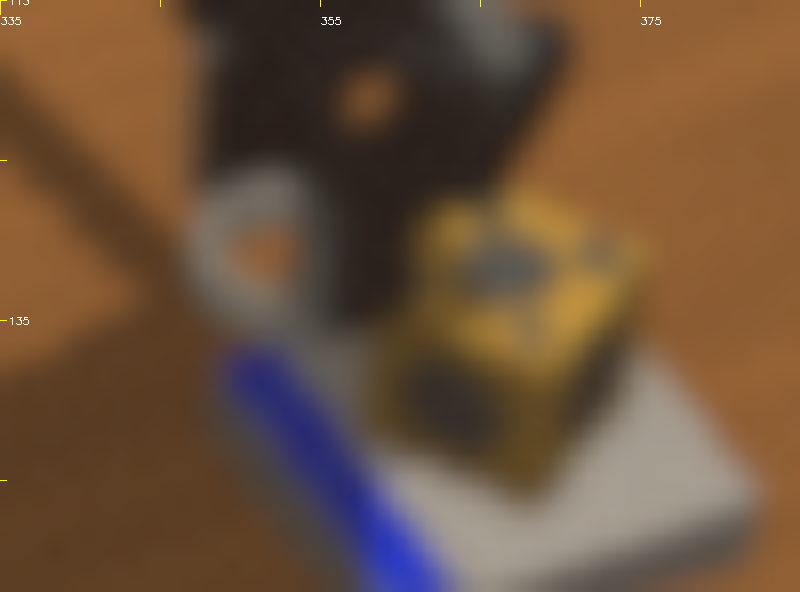

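View pics/f3.png

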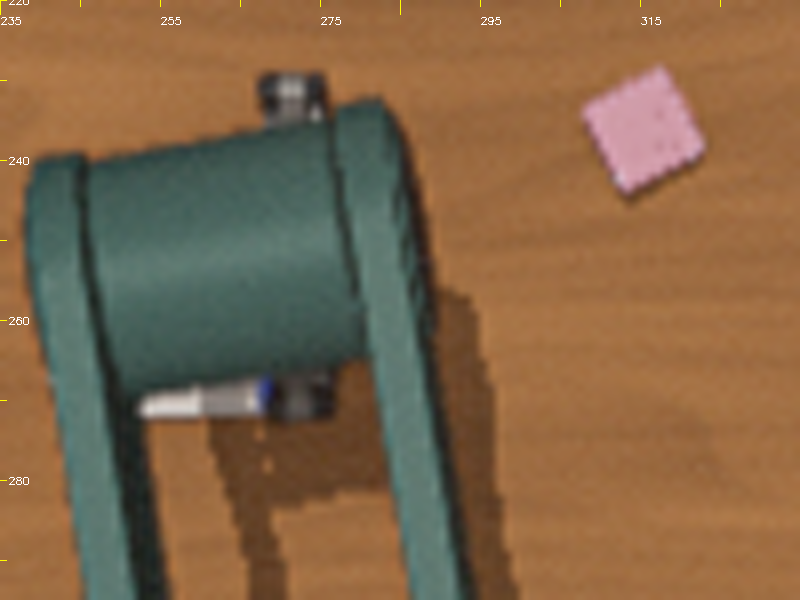

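```bash
python3 - <<'E'
from h import *
s=pickle.load(open("s5.pkl","rb"))
V=s["view"];print("cam",-V[:3,:3].T@V[:3,3])
im=cv2.imread("pics/f2.png")
c=np.array([.5145,.136,.1249])
t=np.linspace(0,6.3,60)
for r,z,col in((.017,.0065,(0,255,0)),(.017,-.0035,(0,160,0)),(.0125,.0065,(0,0,255)),):
    P=c+np.c_[r*np.cos(t),r*np.sin(t),0*t+z]
    q=(w2pix(s,P)-[335,115]+.5)*16
    cv2.polylines(im,[q.astype(int)],False,col,1)
# pads boxes: at x=+-17, y +-11
for sx in(-1,1):
    P=c+np.array([[sx*.017,y,z] for y,z in((-.011,0),(.011,0),(.011,.038),(-.011,.038))])
    cv2.polylines(im,[((w2pix(s,P)-[335,115]+.5)*16).astype(int)],True,(255,255,0) if sx>0 else (255,0,255),1)
cv2.imwrite("pics/f4.png",im)
E
```

```text
cam [ 1.37776076 -0.38331829  1.07288784]
```

View pics/f4.png

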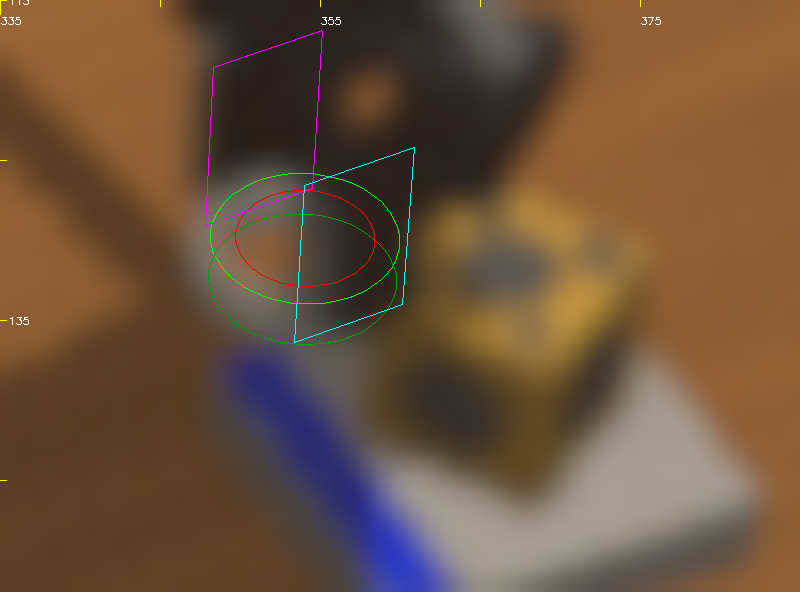

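Call:
{"api": "send_rows", "payload": {
  "rows": [
    {"x": -0.02,"y": 0.04,"z": 0,"wx": 0,"wy": 0,"wz": 0,"hand": -0.6},
    {"x": -0.04,"y": 0.08,"z": 0,"wx": 0,"wy": 0,"wz": 0,"hand": -0.6},
    {"x": -0.06,"y": 0.12,"z": 0,"wx": 0,"wy": 0,"wz": 0,"hand": -0.6},
    {"x": -0.072,"y": 0.136,"z": -0.01,"wx": 0,"wy": 0,"wz": 0,"hand": -0.6},
    {"x": -0.072,"y": 0.136,"z": -0.04,"wx": 0,"wy": 0,"wz": 0,"hand": -0.6},
    {"x": -0.072,"y": 0.136,"z": -0.07,"wx": 0,"wy": 0,"wz": 0,"hand": -0.6},
    {"x": -0.072,"y": 0.136,"z": -0.08,"wx": 0,"wy": 0,"wz": 0,"hand": -0.6},
    {"x": -0.072,"y": 0.136,"z": -0.08,"wx": 0,"wy": 0,"wz": 0,"hand": -0.6}
  ]
}}

```text
t: 15.45
position: [0.4792, 0.2021, 0.0839]
tcp_rot: [0.499, 0.502, -0.499, 0.5]
contact_force: [-0.2, -0.5, -0.8]
opening: 0.371
```

```bash
python3 - <<'E'
from h import *
from bench import vision
go(.479,.2035,.0645,0)
s=vision.snapshot("scene")
crop(s,335,105,50,37,16,"pics/g1.png")
E
```

```text
t 15.45 p [0.4792 0.2021 0.0839] jawyaw 0.27 xaxis [-0.001  0.002 -1.   ] F [-0.2 -0.5 -0.8] open 0.371 q6 0.28
shift [-0.0005  0.0027 -0.0387] rot [-0.0032 -0.0022 -0.0088]
```

View pics/g1.png

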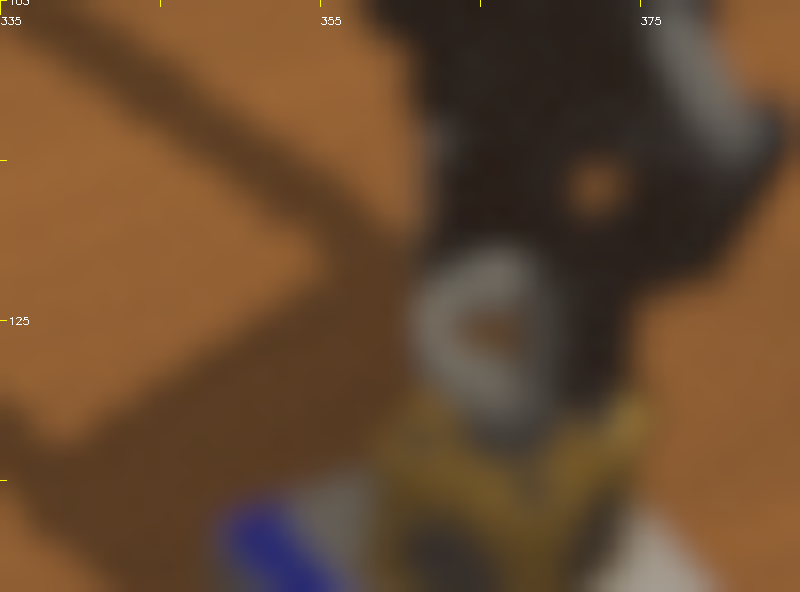

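```bash
python3 - <<'E'
from h import *
s=pickle.load(open("s5.pkl","rb"))
a=cv2.imread("pics/g1.png")
outs=[]
t=np.linspace(0,6.3,60)
for tilt,dy in((0,0),(0,-.004),(35,0),(-35,0)):
    im=a.copy(); c=np.array([.4792,.2021,.0839])
    Rm=Ro.from_euler('x',tilt,degrees=True).as_matrix()
    for r,z,col in((.017,.005,(0,255,0)),(.017,-.005,(255,255,0)),(.0125,.005,(0,0,255)),(.0125,-.005,(255,0,255))):
        P=c+[0,dy,.0015]+(np.c_[r*np.cos(t),r*np.sin(t),0*t+z])@Rm.T
        cv2.polylines(im,[((w2pix(s,P)-[335,105]+.5)*16).astype(int)],False,col,1)
    cv2.putText(im,f"tilt{tilt} dy{dy}",(20,30),0,.8,(255,255,255),2)
    outs.append(cv2.resize(im[180:500,300:760],None,fx=.85,fy=.85))
cv2.imwrite("pics/g2.png",np.vstack([np.hstack(outs[:2]),np.hstack(outs[2:])]))
E
```

```text
(no output)
```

View pics/g2.png

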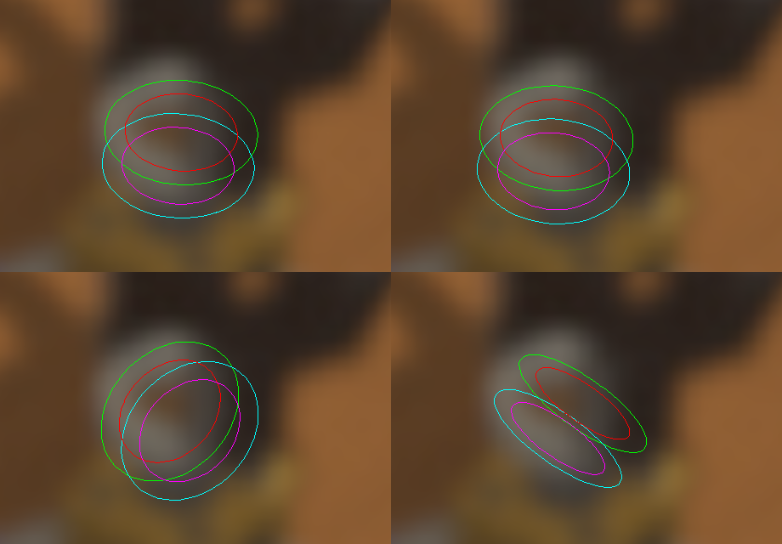

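Call:
{"api": "send_rows", "payload": {
  "rows": [
    {"x": 0,"y": 0.003,"z": -0.005,"wx": 0,"wy": 0,"wz": 0,"hand": -0.6},
    {"x": 0,"y": 0.003,"z": -0.01,"wx": 0,"wy": 0,"wz": 0,"hand": -0.6},
    {"x": 0,"y": 0.003,"z": -0.015,"wx": 0,"wy": 0,"wz": 0,"hand": -0.6},
    {"x": 0,"y": 0.003,"z": -0.02,"wx": 0,"wy": 0,"wz": 0,"hand": -0.6},
    {"x": 0,"y": 0.003,"z": -0.025,"wx": 0,"wy": 0,"wz": 0,"hand": -0.6},
    {"x": 0,"y": 0.003,"z": -0.03,"wx": 0,"wy": 0,"wz": 0,"hand": -0.6},
    {"x": 0,"y": 0.003,"z": -0.033,"wx": 0,"wy": 0,"wz": 0,"hand": -0.6},
    {"x": 0,"y": 0.003,"z": -0.036,"wx": 0,"wy": 0,"wz": 0,"hand": -0.6}
  ],
  "squeeze": 20
}}

```text
t: 16.5
position: [0.4797, 0.2039, 0.0665]
tcp_rot: [0.499, 0.502, -0.498, 0.501]
contact_force: [0.4, -0.0, -0.4]
opening: 0.372
```

```bash
python3 - <<'E'
from h import *
from bench import vision
o=st()
s=vision.snapshot("scene")
crop(s,335,105,50,37,16,"pics/g3.png")
a=cv2.imread("pics/g3.png"); t=np.linspace(0,6.3,60)
c=np.array([*o["position"][:2],.065])
for r,z,col in((.017,.005,(0,255,0)),(.017,-.005,(255,255,0)),(.0125,.005,(0,0,255))):
    P=c+(np.c_[r*np.cos(t),r*np.sin(t),0*t+z])
    cv2.polylines(a,[((w2pix(s,P)-[335,105]+.5)*16).astype(int)],False,col,1)
b=cv2.imread("pics/g3.png")
cv2.imwrite("pics/g4.png",np.hstack([b[100:592,200:600],a[100:592,200:600]]))
E
```

```text
t 16.5 p [0.4797 0.2039 0.0665] jawyaw 0.28 xaxis [ 0.     0.002 -1.   ] F [ 0.4 -0.  -0.4] open 0.372 q6 0.29
```

View pics/g4.png

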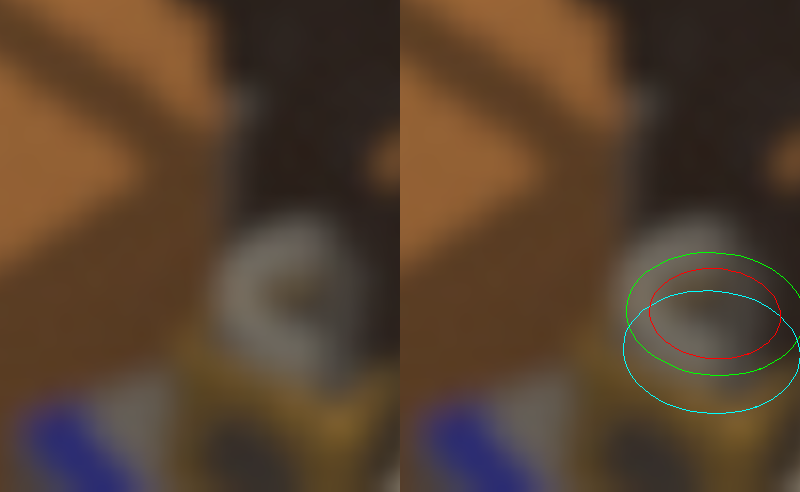

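Call:
{"api": "send_rows", "payload": {
  "rows": [
    {"x": 0,"y": 0,"z": -0.002,"wx": 0,"wy": 0,"wz": 0,"hand": -0.6},
    {"x": 0,"y": 0,"z": -0.004,"wx": 0,"wy": 0,"wz": 0,"hand": -0.6},
    {"x": 0,"y": 0,"z": -0.005,"wx": 0,"wy": 0,"wz": 0,"hand": -0.6},
    {"x": 0,"y": 0,"z": -0.006,"wx": 0,"wy": 0,"wz": 0,"hand": -0.6},
    {"x": 0,"y": 0,"z": -0.006,"wx": 0,"wy": 0,"wz": 0,"hand": -0.6},
    {"x": 0,"y": 0,"z": -0.006,"wx": 0,"wy": 0,"wz": 0,"hand": -0.6},
    {"x": 0,"y": 0,"z": -0.006,"wx": 0,"wy": 0,"wz": 0,"hand": -0.6},
    {"x": 0,"y": 0,"z": -0.006,"wx": 0,"wy": 0,"wz": 0,"hand": -0.6}
  ]
}}

```text
t: 17.55
position: [0.4796, 0.2039, 0.0635]
tcp_rot: [0.499, 0.502, -0.498, 0.501]
contact_force: [-0.3, -0.6, 1.4]
opening: 0.376
```

```bash
python3 -c "
from h import *
st()"
```

```text
t 17.55 p [0.4796 0.2039 0.0635] jawyaw 0.28 xaxis [ 0.     0.002 -1.   ] F [-0.3 -0.6  1.4] open 0.376 q6 0.29
```

Light contact at the expected height, so I release and rise.

Call:
{"api": "send_rows", "payload": {
  "rows": [
    {"x": 0,"y": 0,"z": 0,"wx": 0,"wy": 0,"wz": 0,"hand": -0.1},
    {"x": 0,"y": 0,"z": 0,"wx": 0,"wy": 0,"wz": 0,"hand": 0.1},
    {"x": 0,"y": 0,"z": 0,"wx": 0,"wy": 0,"wz": 0,"hand": 0.2},
    {"x": 0,"y": 0,"z": 0.03,"wx": 0,"wy": 0,"wz": 0,"hand": 0.3},
    {"x": 0,"y": 0,"z": 0.08,"wx": 0,"wy": 0,"wz": 0,"hand": 0.4},
    {"x": 0.03,"y": 0.01,"z": 0.15,"wx": 0,"wy": 0,"wz": 0,"hand": 0.6},
    {"x": 0.1,"y": 0.02,"z": 0.19,"wx": 0,"wy": 0,"wz": 0,"hand": 0.6},
    {"x": 0.2,"y": 0.04,"z": 0.19,"wx": 0,"wy": 0,"wz": 0,"hand": 0.6}
  ]
}}

```text
t: 18.55
position: [0.5819, 0.2246, 0.1638]
tcp_rot: [0.502, 0.5, -0.496, 0.502]
contact_force: [-0.2, -0.7, 0.5]
opening: 0.802
```

```bash
python3 - <<'E'
from h import *
from bench import vision
s=vision.snapshot("top"); pickle.dump(s,open("t6.pkl","wb"))
s2=vision.snapshot("scene"); pickle.dump(s2,open("s6.pkl","wb"))
go(.647,.236,.1,0)
crop(s,235,230,50,37,16,"pics/i1.png")
crop(s2,340,110,50,37,16,"pics/i2.png")
E
```

```text
t 18.65 p [0.5834 0.2241 0.1579] jawyaw 0.22 xaxis [ 0.002  0.002 -1.   ] F [-1.  -0.1 -1.6] open 0.798 q6 0.27
shift [ 0.1273  0.0238 -0.1158] rot [-0.004   0.0031 -0.0072]
```

View pics/i1.png

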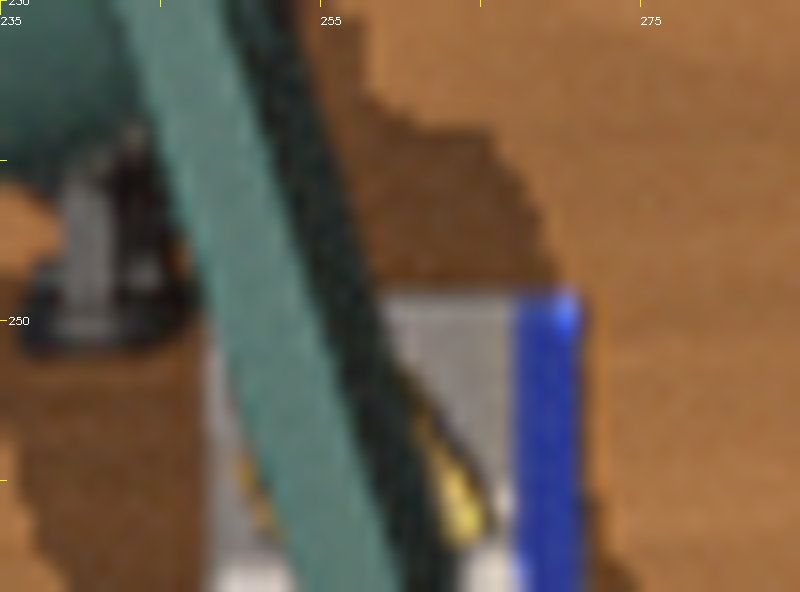

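View pics/i2.png

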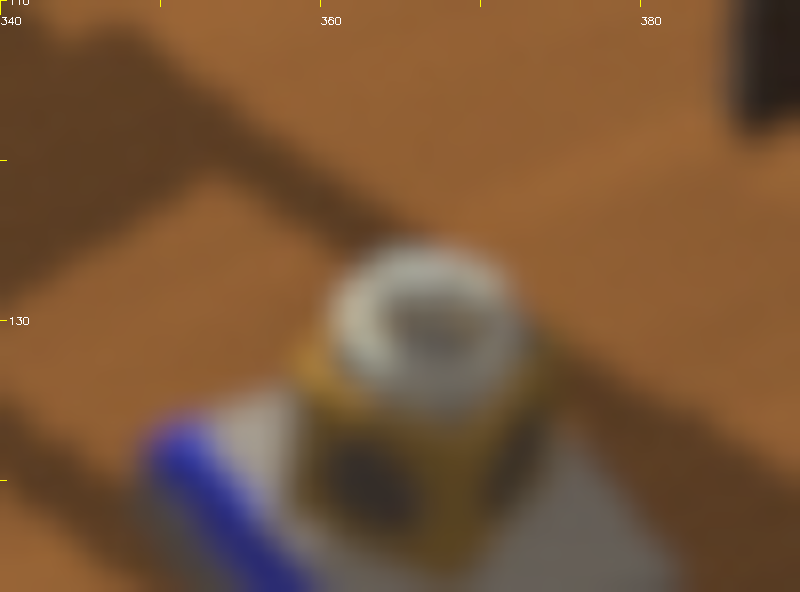

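The ring lies flat on the cube. Next is the jar.

Call:
{"api": "send_rows", "payload": {
  "rows": [
    {"x": 0.03,"y": 0.006,"z": 0,"wx": 0,"wy": 0,"wz": 0,"hand": 0.6},
    {"x": 0.07,"y": 0.013,"z": 0,"wx": 0,"wy": 0,"wz": 0,"hand": 0.6},
    {"x": 0.11,"y": 0.02,"z": 0,"wx": 0,"wy": 0,"wz": 0,"hand": 0.6},
    {"x": 0.127,"y": 0.024,"z": -0.02,"wx": 0,"wy": 0,"wz": 0,"hand": 0.6},
    {"x": 0.127,"y": 0.024,"z": -0.06,"wx": 0,"wy": 0,"wz": 0,"hand": 0.6},
    {"x": 0.127,"y": 0.024,"z": -0.1,"wx": 0,"wy": 0,"wz": 0,"hand": 0.6},
    {"x": 0.127,"y": 0.024,"z": -0.12,"wx": 0,"wy": 0,"wz": 0,"hand": 0.6},
    {"x": 0.127,"y": 0.024,"z": -0.12,"wx": 0,"wy": 0,"wz": 0,"hand": 0.6}
  ]
}}

```text
t: 19.65
position: [0.6456, 0.2358, 0.0959]
tcp_rot: [0.499, 0.502, -0.499, 0.5]
contact_force: [0.5, 0.2, 0.2]
opening: 0.802
```

```bash
python3 - <<'E'
from h import *
from bench import vision
s=vision.snapshot("scene")
go(.647,.236,.015,0)
crop(s,340,110,100,75,8,"pics/j1.png")
E
```

```text
t 19.7 p [0.6464 0.2361 0.0973] jawyaw 0.22 xaxis [ 0.001  0.002 -1.   ] F [-0.8 -0.7 -0.4] open 0.803 q6 0.26
shift [ 1.200e-03 -1.000e-04 -1.647e-01] rot [-0.0035  0.0012 -0.0074]
```

View pics/j1.png

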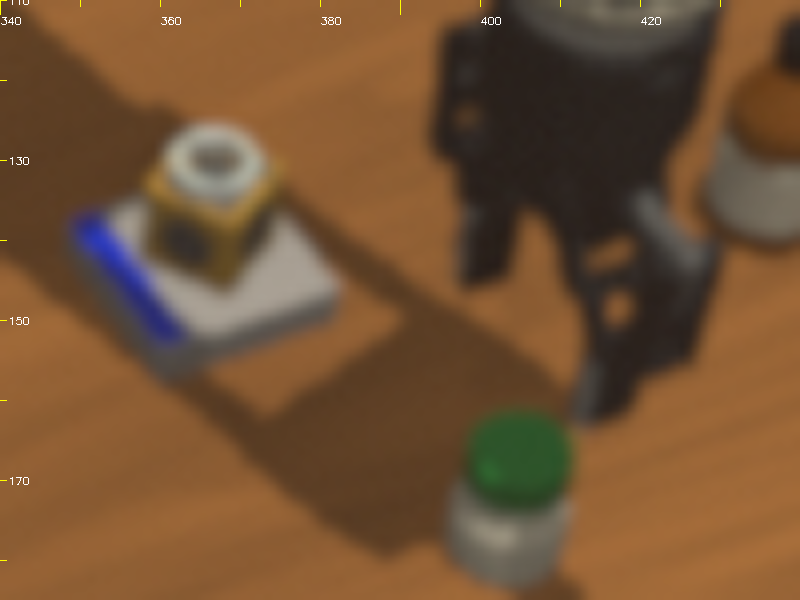

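Call:
{"api": "send_rows", "payload": {
  "rows": [
    {"x": 0.001,"y": 0,"z": -0.03,"wx": 0,"wy": 0,"wz": 0,"hand": 0.6},
    {"x": 0.001,"y": 0,"z": -0.07,"wx": 0,"wy": 0,"wz": 0,"hand": 0.6},
    {"x": 0.001,"y": 0,"z": -0.11,"wx": 0,"wy": 0,"wz": 0,"hand": 0.6},
    {"x": 0.001,"y": 0,"z": -0.15,"wx": 0,"wy": 0,"wz": 0,"hand": 0.6},
    {"x": 0.001,"y": 0,"z": -0.165,"wx": 0,"wy": 0,"wz": 0,"hand": 0.6},
    {"x": 0.001,"y": 0,"z": -0.165,"wx": 0,"wy": 0,"wz": 0,"hand": 0.1},
    {"x": 0.001,"y": 0,"z": -0.165,"wx": 0,"wy": 0,"wz": 0,"hand": -0.3},
    {"x": 0.001,"y": 0,"z": -0.165,"wx": 0,"wy": 0,"wz": 0,"hand": -0.3}
  ],
  "squeeze": 30
}}

```text
t: 20.7
position: [0.6475, 0.2362, 0.0158]
tcp_rot: [0.5, 0.501, -0.498, 0.501]
contact_force: [-0.3, 0.6, -1.7]
opening: 0.49
```

```bash
python3 -c "
from h import *
go(.477,.105,.1,0)"
```

```text
t 20.7 p [0.6475 0.2362 0.0158] jawyaw 0.22 xaxis [ 0.002  0.002 -1.   ] F [-0.3  0.6 -1.7] open 0.49 q6 0.26
shift [-0.341  -0.2624  0.1684] rot [-0.0044  0.0044 -0.0074]
```

Call:
{"api": "send_rows", "payload": {
  "rows": [
    {"x": 0,"y": 0,"z": 0.04,"wx": 0,"wy": 0,"wz": 0,"hand": -0.3},
    {"x": 0,"y": 0,"z": 0.12,"wx": 0,"wy": 0,"wz": 0,"hand": -0.3},
    {"x": 0,"y": -0.05,"z": 0.2,"wx": 0,"wy": 0,"wz": 0,"hand": -0.3},
    {"x": -0.06,"y": -0.13,"z": 0.23,"wx": 0,"wy": 0,"wz": 0,"hand": -0.3},
    {"x": -0.15,"y": -0.2,"z": 0.23,"wx": 0,"wy": 0,"wz": 0,"hand": -0.3},
    {"x": -0.25,"y": -0.25,"z": 0.21,"wx": 0,"wy": 0,"wz": 0,"hand": -0.3},
    {"x": -0.32,"y": -0.263,"z": 0.17,"wx": 0,"wy": 0,"wz": 0,"hand": -0.3},
    {"x": -0.341,"y": -0.263,"z": 0.12,"wx": 0,"wy": 0,"wz": 0,"hand": -0.3}
  ]
}}

```text
t: 21.7
position: [0.4763, 0.1042, 0.0781]
tcp_rot: [0.502, 0.5, -0.497, 0.502]
contact_force: [-0.5, 0.4, -2.0]
opening: 0.494
```

```bash
python3 - <<'E'
from h import *
from bench import vision
s=vision.snapshot("scene")
go(.478,.105,.0165,0)
crop(s,300,100,100,75,8,"pics/k1.png")
E
```

```text
t 21.75 p [0.473  0.1043 0.0737] jawyaw 0.2 xaxis [-0.002  0.002 -1.   ] F [-2.8 -0.4 -3.9] open 0.489 q6 0.09
shift [ 0.0099  0.0015 -0.1145] rot [-0.0039 -0.0038 -0.0067]
```

View pics/k1.png

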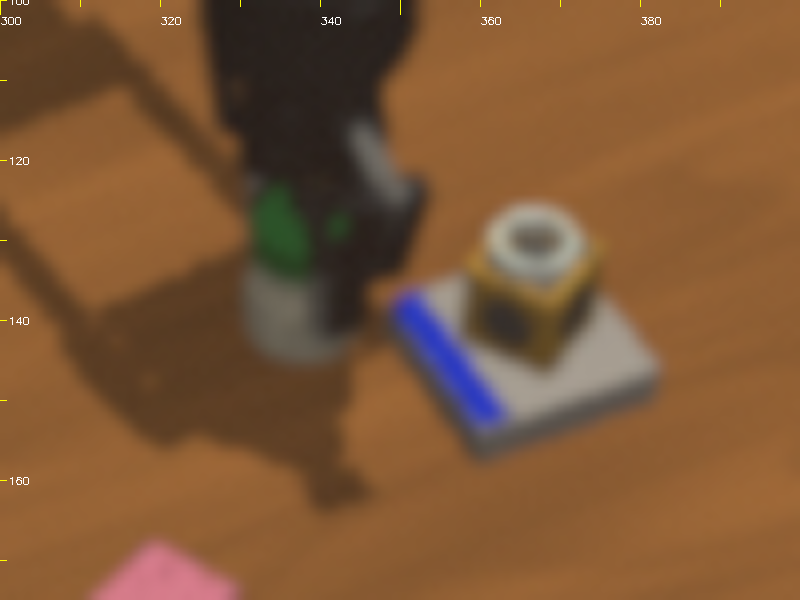

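Call:
{"api": "send_rows", "payload": {
  "rows": [
    {"x": 0.007,"y": 0.001,"z": -0.03,"wx": 0,"wy": 0,"wz": 0,"hand": -0.3},
    {"x": 0.007,"y": 0.001,"z": -0.06,"wx": 0,"wy": 0,"wz": 0,"hand": -0.3},
    {"x": 0.007,"y": 0.001,"z": -0.09,"wx": 0,"wy": 0,"wz": 0,"hand": -0.3},
    {"x": 0.007,"y": 0.001,"z": -0.1,"wx": 0,"wy": 0,"wz": 0,"hand": -0.3},
    {"x": 0.007,"y": 0.001,"z": -0.105,"wx": 0,"wy": 0,"wz": 0,"hand": -0.3},
    {"x": 0.007,"y": 0.001,"z": -0.11,"wx": 0,"wy": 0,"wz": 0,"hand": -0.3},
    {"x": 0.007,"y": 0.001,"z": -0.11,"wx": 0,"wy": 0,"wz": 0,"hand": -0.3},
    {"x": 0.007,"y": 0.001,"z": -0.11,"wx": 0,"wy": 0,"wz": 0,"hand": -0.3}
  ]
}}

```text
t: 22.75
position: [0.4768, 0.1048, 0.0191]
tcp_rot: [0.499, 0.502, -0.499, 0.5]
contact_force: [-1.1, -0.5, -1.8]
opening: 0.495
```

```bash
python3 -c "
from h import *
go(.478,.105,.0165,0)"
```

```text
t 22.75 p [0.4768 0.1048 0.0191] jawyaw 0.2 xaxis [-0.001  0.002 -1.   ] F [-1.1 -0.5 -1.8] open 0.495 q6 0.09
shift [ 0.0024  0.0004 -0.0053] rot [-0.0041 -0.0024 -0.0066]
```

Call:
{"api": "send_rows", "payload": {
  "rows": [
    {"x": 0.002,"y": 0,"z": -0.003,"wx": 0,"wy": 0,"wz": 0,"hand": -0.3},
    {"x": 0.002,"y": 0,"z": -0.005,"wx": 0,"wy": 0,"wz": 0,"hand": -0.3},
    {"x": 0.002,"y": 0,"z": -0.006,"wx": 0,"wy": 0,"wz": 0,"hand": -0.3},
    {"x": 0.002,"y": 0,"z": -0.006,"wx": 0,"wy": 0,"wz": 0,"hand": -0.3},
    {"x": 0.002,"y": 0,"z": -0.006,"wx": 0,"wy": 0,"wz": 0,"hand": 0.1},
    {"x": 0.002,"y": 0,"z": -0.006,"wx": 0,"wy": 0,"wz": 0,"hand": 0.4},
    {"x": 0.002,"y": 0,"z": -0.006,"wx": 0,"wy": 0,"wz": 0,"hand": 0.6},
    {"x": 0.002,"y": 0,"z": -0.006,"wx": 0,"wy": 0,"wz": 0,"hand": 0.6}
  ]
}}

```text
t: 23.75
position: [0.4779, 0.1048, 0.0162]
tcp_rot: [0.499, 0.502, -0.499, 0.5]
contact_force: [-0.1, 0.7, -0.8]
opening: 0.8
```

Call:
{"api": "send_rows", "payload": {
  "rows": [
    {"x": 0,"y": 0,"z": 0.04,"wx": 0,"wy": 0,"wz": 0,"hand": 0.6},
    {"x": 0,"y": 0,"z": 0.12,"wx": 0,"wy": 0,"wz": 0,"hand": 0.6},
    {"x": 0,"y": 0,"z": 0.2,"wx": 0,"wy": 0,"wz": 0,"hand": 0.6},
    {"x": -0.02,"y": -0.05,"z": 0.27,"wx": 0,"wy": 0,"wz": 0,"hand": 0.6},
    {"x": -0.06,"y": -0.12,"z": 0.32,"wx": 0,"wy": 0,"wz": 0,"hand": 0.6},
    {"x": -0.12,"y": -0.2,"z": 0.34,"wx": 0,"wy": 0,"wz": 0,"hand": 0.6},
    {"x": -0.18,"y": -0.25,"z": 0.34,"wx": 0,"wy": 0,"wz": 0,"hand": 0.6},
    {"x": -0.2,"y": -0.27,"z": 0.34,"wx": 0,"wy": 0,"wz": 0,"hand": 0.6}
  ]
}}

```text
t: 24.75
position: [0.3769, -0.0311, 0.1865]
tcp_rot: [0.5, 0.501, -0.499, 0.5]
contact_force: [0.3, 0.3, 0.7]
opening: 0.798
```

```bash
python3 - <<'E'
from h import *
from bench import vision
st()
for n in("top","scene"):
    s=vision.snapshot(n); pickle.dump(s,open(n+"F.pkl","wb"))
    cv2.imwrite(f"pics/{n}F.png",s["color"][:,:,::-1])
    crop(s,*((235,220) if n=="top" else (310,100)),100,75,8,f"pics/F{n}.png")
E
```

```text
t 24.75 p [ 0.3769 -0.0311  0.1865] jawyaw 0.09 xaxis [ 0.     0.002 -1.   ] F [0.3 0.3 0.7] open 0.798 q6 -0.24
```

View pics/Ftop.png

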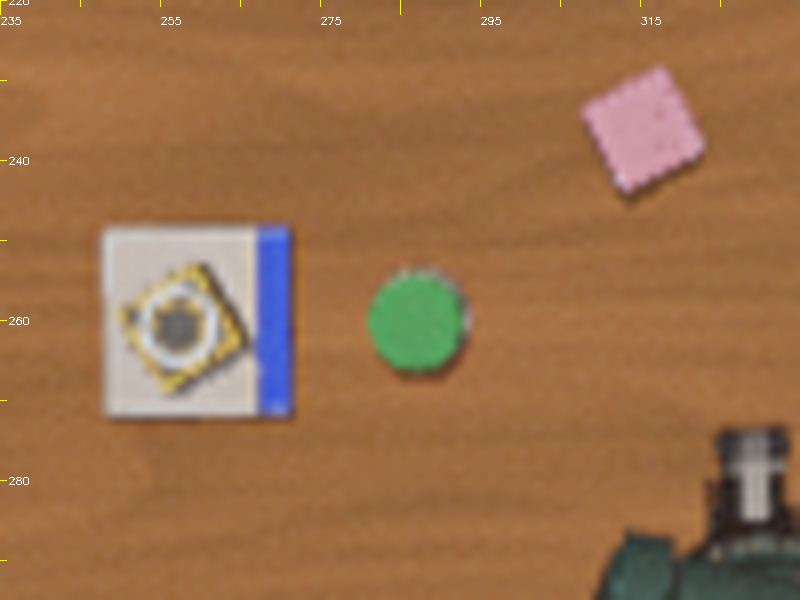

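View pics/Fscene.png

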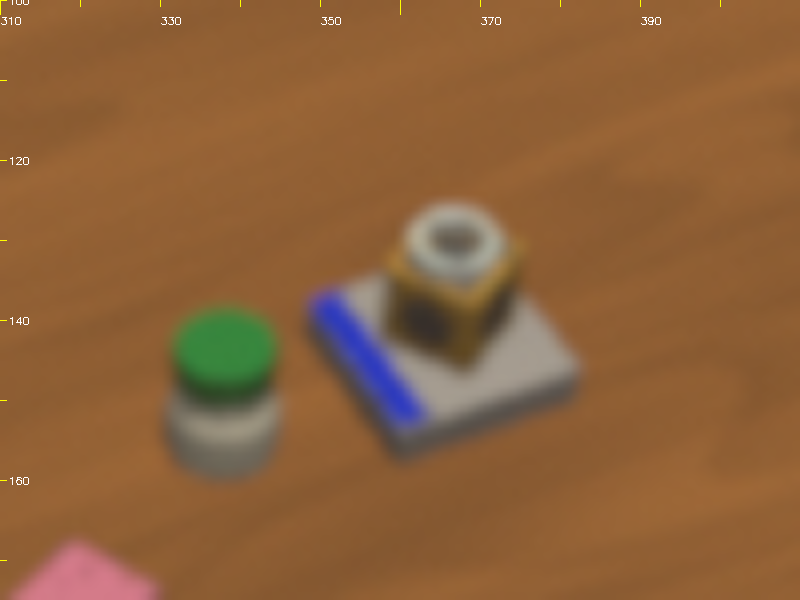

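View pics/topF.png

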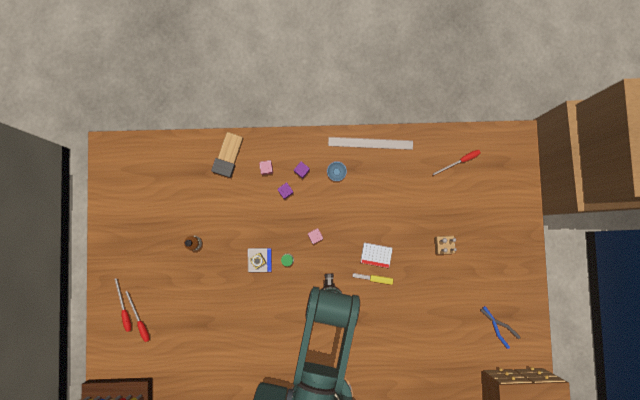

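```bash
python3 - <<'E'
from h import *
s=pickle.load(open("topF.pkl","rb"));s2=pickle.load(open("sceneF.pkl","rb"))
C=lambda a,b,u,v,k=8:[(u+(a+.5)/k-.5,v+(b+.5)/k-.5)]
for S,u,v,b,j,r,c in((s,235,220,(.480,.2003),(418,322),(178,326),None),(s2,310,100,(.4761,.2048),(226,345),(456,238),None)):
    J=pix2w(S,C(*j,u,v),.055)[0,:2]-b; R=pix2w(S,C(*r,u,v),.07)[0,:2]-b
    print("jar-block",J.round(4),"ring-block",R.round(4))
E
```

```text
jar-block [-0.0021 -0.0967] ring-block [-0.0002  0.0022]
jar-block [-0.0014 -0.0974] ring-block [-0.0006  0.001 ]
```

All within tolerance (jar −97 mm, ring and cube about 2 mm off the block's centre, bystanders unmoved), so I hand in.

```bash
python3 -c "
from bench import bot
print(bot.job_done())"
```

```text
the job is handed in; nothing more can be done
None
```

The bench is set out as asked and the job is handed in, at about 25 s of the 109 s allowed. It reports no verdict; these are my last camera checks:

| Item | Measured | Target |
|---|---|---|
| Brass cube on steel block | about 2–3 mm off the block's centre, upright | within 12 mm |
| Silver ring on cube | flat, about 2 mm off the block's centre, so close to centred on the cube | within 10 mm |
| Jar from block centre along −y | 97 mm, about 2 mm off along x | 97 mm and 0, each within 15 mm |
| File from board centre along −x | 81 mm, centred to under 1 mm, angle within about 0.5° | 81 mm and 0, each within 15 mm; 0.2 rad |

- **File:** I measured it just after placing it. At the end I only saw it by eye in the last top view, still in place.
- **Bystanders:** the amber bottle, punch stand and dish look unmoved in the last top picture; I did not re-measure them.
- **Disagreement:** the two cameras differ by about 4 mm in absolute position near the block. I judged by each camera's own relative distances, which agree to within about 1.5 mm.
- **Ring scare:** with the ring in the gripper, one scene view looked as if it were tilted. Contact came at the height expected for a flat ring, and later pictures show it lying flat on the cube.

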